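Load and wind the musical carousel

TASK

Get the little musical carousel ready for the children: hang every wooden figure that stands on the ledge by its wire bail on the carousel's arms, each on a steel peg of its own. Then wind the key on top clockwise, a part of a turn at a time, until it comes to its stop and is fully wound. Leave the lunch box, the jar, the tumbler and the clamp with its sticks where they are.

Things in the scene. Friction and masses are not known exactly. Their poses are not given: they have to be found in the camera images.
- carousel: musical carousel, fixed: wooden base 176 mm across, 19 high, thin column, four level arms at height 153 in a cross (body +x, +y, -x, -y): 12 mm wooden rods to 98 mm from the axis, then bare 6 mm steel pegs that dip 6 mm at 115 and rise 10 mm to their tips at 138. On top the spring drum, 84 mm across, height 164 to 225, and the key. Arms do not turn. Origin: under the base, z up.
- key (a joint): winding key's angle (rad): 0 run down, 6.6 fully wound, against a firm stop; grows as it is turned clockwise seen from above. Starts at 0 to 1.4. At 0 its wings lie along the carousel's x axis. Stiff: 0.14 N m, plus 0.015 N m for each rad wound; it stays where it is left, so it can be let go and taken again.
- key_grip (a point): middle of the winding key's wings, 256 mm above the ledge, on the carousel's axis. The steel key is a flat butterfly 65 mm wide, 9 mm thick, 29 mm high (241 to 270 mm above the ledge), on a 10 mm stem above the drum.
- peg0 (a point): top of the steel peg on the carousel's +x arm, at the dip halfway along it: 115 mm from the axis, 150 mm above the ledge
- peg1 (a point): top of the steel peg on the carousel's +y arm, at the dip halfway along it: 115 mm from the axis, 150 mm above the ledge
- peg2 (a point): top of the steel peg on the carousel's -x arm, at the dip halfway along it: 115 mm from the axis, 150 mm above the ledge
- peg3 (a point): top of the steel peg on the carousel's -y arm, at the dip halfway along it: 115 mm from the axis, 150 mm above the ledge
- cottage: wooden cottage: ridged roof along its y axis; 40 (x) by 44 (y) mm, flat gable ends; on a round foot 56 mm across, 8 high; 60 mm high in all, plus an upright steel wire bail on top. Origin: centre of the underside, z up. The bail lies in the body's y-z plane: a peg goes through it along the body's x, either way. 50 to 100 g. Starts standing, at any yaw, or is absent (None).
- cottage_eye (a point): middle of the underside of the cottage's bail's top bar, where it rests on a peg: 84 mm above the cottage's underside on its axis. The wire is 5 mm thick (bail's top at 89 mm); its opening is 25 mm wide and 24 mm high above the body. Hung, it may swing for a few seconds when knocked.
- drum: upright wooden drum (cylinder) 44 mm across, flat top; on a round foot 56 mm across, 8 high; 60 mm high in all, plus an upright steel wire bail on top. Origin: centre of the underside, z up. The bail lies in the body's y-z plane: a peg goes through it along the body's x, either way. 50 to 100 g. Starts standing, at any yaw, or is absent (None).
- drum_eye (a point): middle of the underside of the drum's bail's top bar, where it rests on a peg: 84 mm above the drum's underside on its axis. The wire is 5 mm thick (bail's top at 89 mm); its opening is 25 mm wide and 24 mm high above the body. Hung, it may swing for a few seconds when knocked.
- bell: turned wooden bell, 54 mm across at the lip, 43 to 41 mm across between 26 and 50 mm height; on a round foot 56 mm across, 8 high; 60 mm high in all, plus an upright steel wire bail on top. Origin: centre of the underside, z up. The bail lies in the body's y-z plane: a peg goes through it along the body's x, either way. 50 to 100 g. Starts standing, at any yaw, or is absent (None).
- bell_eye (a point): middle of the underside of the bell's bail's top bar, where it rests on a peg: 84 mm above the bell's underside on its axis. The wire is 5 mm thick (bail's top at 89 mm); its opening is 25 mm wide and 24 mm high above the body. Hung, it may swing for a few seconds when knocked.
- bus: wooden bus: block 38 (x) by 44 (y) mm with little wheels and windows on its x faces; on a round foot 56 mm across, 8 high; 60 mm high in all, plus an upright steel wire bail on top. Origin: centre of the underside, z up. The bail lies in the body's y-z plane: a peg goes through it along the body's x, either way. 50 to 100 g. Starts standing, at any yaw, or is absent (None).
- bus_eye (a point): middle of the underside of the bus's bail's top bar, where it rests on a peg: 84 mm above the bus's underside on its axis. The wire is 5 mm thick (bail's top at 89 mm); its opening is 25 mm wide and 24 mm high above the body. Hung, it may swing for a few seconds when knocked.
- tower: wooden castle tower: block 40 (x) by 42 (y) mm with four 10 mm battlements on the corners; on a round foot 56 mm across, 8 high; 60 mm high in all, plus an upright steel wire bail on top. Origin: centre of the underside, z up. The bail lies in the body's y-z plane: a peg goes through it along the body's x, either way. 50 to 100 g. Starts standing, at any yaw, or is absent (None).
- tower_eye (a point): middle of the underside of the tower's bail's top bar, where it rests on a peg: 84 mm above the tower's underside on its axis. The wire is 5 mm thick (bail's top at 89 mm); its opening is 25 mm wide and 24 mm high above the body. Hung, it may swing for a few seconds when knocked.
- lunchbox: blue plastic lunch box with white snap latches, 126 by 186 by 62 mm; leave alone. Origin: centre of the underside
- jar: green glass marble jar with a steel twist cap, 84 mm across, 115 mm high; leave alone. Origin: centre of the underside
- clamp: steel bulldog clamp 60 mm wide, lying, gripping two thin 200 mm pine sticks that reach along its -x; leave alone. Origin: under the middle of the clamp
- tumbler: steel tumbler 74 mm across, 100 mm high; leave alone. Origin: centre of the underside

How it is judged:
On the way, in this order (a step that is already met when the one before it is completed fails the run):
1. every figure hangs by its bail on a peg ((distance between cottage_eye and peg0 below 0.02 m or distance between cottage_eye and peg1 below 0.02 m or distance between cottage_eye and peg2 below 0.02 m or distance between cottage_eye and peg3 below 0.02 m) and angle between each of cottage, drum, bell, bus, tower's own z axis and vertical below 0.5 rad and (distance between drum_eye and peg0 below 0.02 m or distance between drum_eye and peg1 below 0.02 m or distance between drum_eye and peg2 below 0.02 m or distance between drum_eye and peg3 below 0.02 m) and (distance between bell_eye and peg0 below 0.02 m or distance between bell_eye and peg1 below 0.02 m or distance between bell_eye and peg2 below 0.02 m or distance between bell_eye and peg3 below 0.02 m) and (distance between bus_eye and peg0 below 0.02 m or distance between bus_eye and peg1 below 0.02 m or distance between bus_eye and peg2 below 0.02 m or distance between bus_eye and peg3 below 0.02 m) and (distance between tower_eye and peg0 below 0.02 m or distance between tower_eye and peg1 below 0.02 m or distance between tower_eye and peg2 below 0.02 m or distance between tower_eye and peg3 below 0.02 m)), for 0.3 s.
2. then the key is fully wound (value of joint key above 6.3 rad), for 0.2 s.
At the end, for the whole second after the job is handed in: Every figure present hangs by its bail on a carousel peg (middle of the bail's top bar within 20 mm of the middle of the peg, figure upright within 0.5 rad), one on each peg, and the key stands at 6.3 rad or more of its 6.6 (all of step 1 and value of joint key above 6.3 rad); the robot touches nothing.
It fails at once if the lunchbox is pushed more than 4 cm or tipped over (distance of lunchbox from where it was at the start of the episode above 0.04 m or angle between lunchbox's own z axis and vertical above 0.5 rad).
It fails at once if the jar is pushed more than 4 cm or tipped over (distance of jar from where it was at the start of the episode above 0.04 m or angle between jar's own z axis and vertical above 0.5 rad).
It fails at once if the clamp is pushed more than 4 cm or tipped over (distance of clamp from where it was at the start of the episode above 0.04 m or angle between clamp's own z axis and vertical above 0.5 rad).
It fails at once if the tumbler is pushed more than 4 cm or tipped over (distance of tumbler from where it was at the start of the episode above 0.04 m or angle between tumbler's own z axis and vertical above 0.5 rad).
Of cottage, drum, bell, bus, tower only 3 to 4 are there at a start; the rules pass over those that are not, and their reading is None.
At some moment in a run one of cottage, drum, bell, bus, tower may be knocked a few centimetres aside while the robot is not near it.
It also fails if it takes over 210 s, if anything falls off the work surface, if the arm or the gripper's body presses on something with over 40 N, if the wrist force passes 120 N, or if a joint passes its speed limit or range.

ROBOT

A 7-joint arm with a two-finger parallel gripper is mounted at the origin on the work surface. World frame = base frame: x ahead of the robot, y to its left, z up, the work surface at z = 0. Lengths are in m, angles in rad, forces in N, time in s.
With the tool pointing down it reaches from about 0.4 to 0.85 m from the base axis. Payload 10.4 kg.
Tool frame: the origin (TCP) lies at the very end of the fingers, on their centre line; the grasp point (between the pads) lies 19 mm behind it; z points along the fingers, y is the line along which they close (so a half turn about z gives the same grasp; the last joint's range is limited). The gripper opens to 85 mm and grips with 20 to 120 N. Pads are 22 mm wide; open, the fingers measure 114 mm over their backs; the gripper's body (76 mm by 85 mm) begins 54 mm behind the grasp point. The pads swing forward as they close: fully open they stand 13 mm farther back than shut.
Start: joints at [-1.305, 0.332, -0.065, 1.46, 0.022, 1.35, -0.088], TCP at [0.178, 0.599, 0.231] pointing down, gripper open.
Joint ranges: [-2.6, 2.6], [-0.5, 2.12], [-1.47, 1.34], [0.16, 2.42], [-1.27, 4.41], [0.06, 2.06], [-2.6, 2.6]. Speed limits (rad/s): [2.22, 2.22, 2.79, 2.79, 3.14, 3.14, 3.14].

INTERFACE

Orientations are given as a unit quaternion [x, y, z, w].
In Python, from workcell import * gives the robot as it stands. The module is installed in compiled form; this text tells all that it offers.
- The arm moves only by the tool carry_out, never from a script. Its argument "motion" is a list of rows, each an object with "xyz": the shift along the tool's x, y, z in m, a list of three; "angular": the turn, a rotation vector about the tool's x, y, z in degrees, a list of three. A call has 1 to 12 rows; each row is the pose to reach, as a shift and turn from the pose commanded when the call began, along the tool's axes at that moment; what a row does not reach only later rows make up. A row lasts 1/10 s, in which the tool goes at most 50 mm and 8.59 degrees, less where a joint would pass 70% of its speed; a pose out of reach is approached as far as the arm can. A call with a gripper value outside its range is refused whole. "hand" is the opening, from 0 (shut) to 1 (fully open), set as the call begins (left out, the last holds). The fingers move at their own pace and stop on an object; "grip_force" is the grip in N (left out, the last holds). Time passes only in rows, so rows that repeat a pose let the fingers close. It gives the time, the measured TCP pose, the force, the opening and the grip force at its end, in the units of the state.
- get_obs(): the state, without advancing time (a new reading comes with each control period).
- camera(name): name is "side" or "top"; returns a dict with "img" (400x640x3 uint8, red, green, blue), "fx", "fy", "cx", "cy" (pixels), "extrinsics" (4x4, takes a point from camera to world coordinates). Camera axes: x right, y up, looking along -z (the intrinsics and any distortion apply to the point x, -y, -z); pixel columns grow to the right and rows downward; lengths in m; the calibration is good to about 2 mm. A picture is of the moment at which its call begins. There is no depth.
- hand_in(): hands the job in; it is judged then, once.
The state is a dict: "clock": time; "joint_pos": joint angles; "joint_velocities": joint speeds; "tau": joint torques, N m; "position": TCP position; "ee_rot": TCP orientation; "ft_force": force on the tool from outside, world axes, zero at the start; "torque": the same for the moment, N m; "grip_width": opening from 0.0 (shut) to 1.0 (fully open); "grasp_force": force on a finger pad.
Only numpy, scipy, OpenCV 4.12 (cv2) and the standard library are available. Lean on these libraries where they do the work, as an engineer would, in place of code of your own. Each camera call takes 0.05 s, during which the arm holds its last target. There are 200 camera calls.

## Working session

There is one attempt and no reset: what is moved stays moved. The work goes in short steps, Python scripts to look and compute and a tool call to move; the robot and the scene stay as the last step left them, time stands still between calls to the robot, and variables do not carry over. Pictures are saved under pics/ and viewed, at most 14 in all, crops included, and the job is handed in when it is done.

Besides the shell and the picture viewer there is one more tool, called by a JSON object that holds its "fn" and its "kwargs", one argument or row to a line. carry_out: Moves the arm, as the interface text tells. Its arguments: {"type":"object","properties":{"motion":{"type":"array"},"hand":{"type":"number"},"grip_force":{"type":"number"}},"required":["motion"]}

```bash
mkdir -p pics; python3 - <<'E'
from workcell import *
import cv2,numpy as np
for n in("side","top"):
    c=camera(n); cv2.imwrite(f"pics/{n}0.png",c["img"][:,:,::-1])
    print(n,[c[k] for k in("fx","fy","cx","cy")]); print(np.round(c["extrinsics"],4).tolist(), [k for k in c])
o=get_obs(); print({k:np.round(v,3).tolist() for k,v in o.items()})
E
```

```text
side [393.7641816166656, 393.7641816166656, 315.70572172895413, 206.06693016777365]
[[0.8502, 0.267, -0.4538, 0.0396], [-0.5264, 0.4483, -0.7225, -0.7709], [0.0105, 0.8531, 0.5217, 0.7118], [0.0, 0.0, 0.0, 1.0]] ['img', 'fx', 'fy', 'cx', 'cy', 'extrinsics']
top [390.12074666876913, 390.12074666876913, 320.8303338629549, 204.89949607328703]
[[-0.0257, 0.9945, -0.1013, 0.3838], [-0.9996, -0.0246, 0.0123, 0.0234], [0.0098, 0.1016, 0.9948, 1.4346], [0.0, 0.0, 0.0, 1.0]] ['img', 'fx', 'fy', 'cx', 'cy', 'extrinsics']
{'clock': 0.1, 'joint_pos': [-1.305, 0.333, -0.065, 1.461, 0.022, 1.35, -0.089], 'joint_velocities': [-0.001, -0.002, 0.001, -0.004, 0.0, -0.001, 0.002], 'tau': [0.001, -62.675, 0.049, -39.243, 0.016, 0.007, -0.0], 'position': [0.178, 0.599, 0.231], 'ee_rot': [0.144, 0.99, -0.001, -0.0], 'ft_force': [-0.112, -0.231, 0.016], 'torque': [0.008, -0.008, -0.005], 'grasp_force': 0.0, 'grip_width': 0.998}
```

View pics/side0.png

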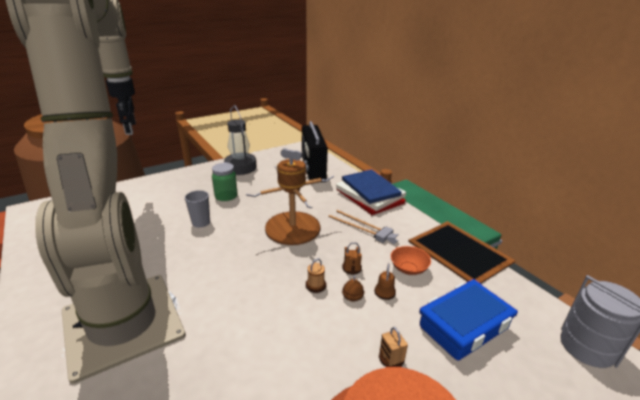

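View pics/top0.png

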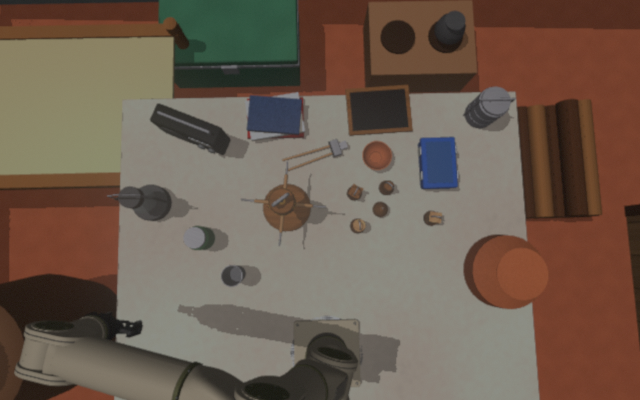

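```bash
cat > h.py <<'E'
from workcell import *
import cv2,numpy as np
from scipy.spatial.transform import Rotation as R
def proj(c,p):
    E=np.array(c["extrinsics"]);q=(np.atleast_2d(p)-E[:3,3])@E[:3,:3]
    return np.c_[c["cx"]+c["fx"]*q[:,0]/-q[:,2],c["cy"]-c["fy"]*q[:,1]/-q[:,2]]
def ray(c,u,v,z):
    E=np.array(c["extrinsics"]);d=E[:3,:3]@[(u-c["cx"])/c["fx"],-(v-c["cy"])/c["fy"],-1]
    return E[:3,3]+d*(z-E[2,3])/d[2]
def crop(img,x0,y0,w,h,s,name):
    cv2.imwrite("pics/"+name,cv2.resize(img[y0:y0+h,x0:x0+w,::-1],None,fx=s,fy=s,interpolation=cv2.INTER_CUBIC))
E
python3 - <<'E'
from h import *
c=camera("side");crop(c["img"],240,140,200,150,4,"s1.png")
a=c["img"][235:375,290:430];b=camera("top");t=b["img"][165:245,335:455]
crop(c["img"],295,235,135,135,4,"s2.png")
crop(b["img"],235,160,220,80,3.6,"t1.png")
E
```

```text
(no output)
```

View pics/s1.png

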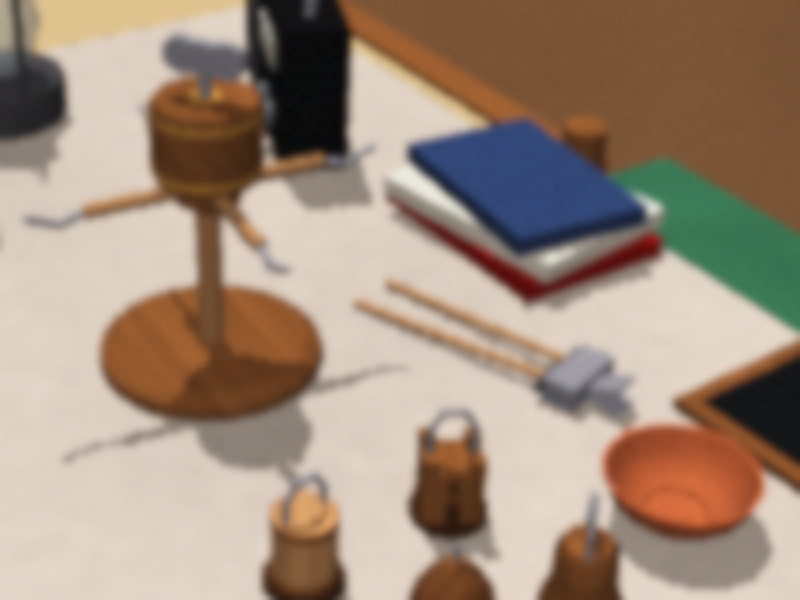

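View pics/s2.png

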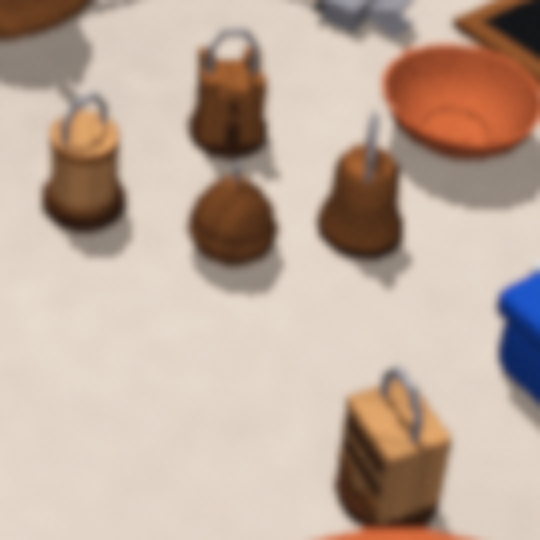

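View pics/t1.png

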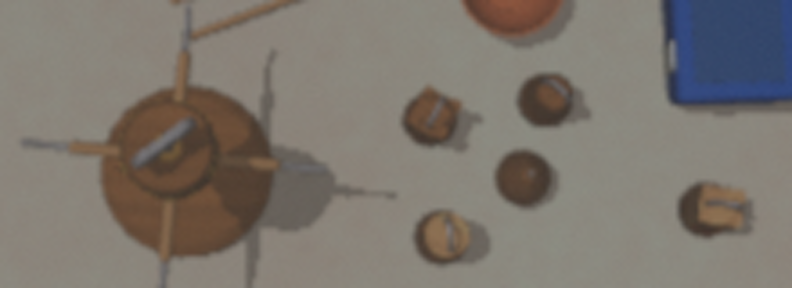

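```bash
cat > fit.py <<'E'
from h import *
from scipy.optimize import least_squares
s=camera("side");t=camera("top")
S1=lambda x,y:(x/4+240,y/4+140)
S2=lambda x,y:(x/4+295,y/4+235)
T1=lambda x,y:(x/3.6+235,y/3.6+160)
# carousel
def cp(p,z=0.157,r=.138):
    return np.array([[p[0]+r*np.cos(p[2]+k*np.pi/2),p[1]+r*np.sin(p[2]+k*np.pi/2),z] for k in range(4)])
# world: image-right in top = -y ; image up = +x
obsT={0:T1(187,8),1:T1(22,143),2:T1(165,287),3:T1(325,170)}
obsS={1:S1(25,218),0:S1(373,148),3:S1(287,270)}
# top-image assignments: up=+x -> k0 ; left=+y ->k1
def f(p,full=False):
    P=cp(p);a=proj(t,P);b=proj(s,P)
    r=[a[k]-obsT[k] for k in obsT]+[b[k]-obsS[k] for k in obsS]
    return np.ravel(r)
c0=ray(t,*T1(177,150),.157)
q=least_squares(f,[c0[0],c0[1],0.])
print("carousel",q.x.round(4),f(q.x).round(1))
def tri(us,ut,z):
    a=least_squares(lambda p:np.r_[(proj(s,p)[0]-us),(proj(t,p)[0]-ut)],[.4,0,z]);return a.x,a.fun
F={"drum":((92,96),[(446,213),(450,250)]),"tower":((236,33),[(440,100),(428,125)]),"bell":((375,115),[(548,82),(568,98)]),"bus":((398,372),[(705,203),(745,207)])}
for n,(b,e) in F.items():
    m=np.mean(e,axis=0);x,r=tri(S2(*b),T1(*m),.087)
    e3=[ray(t,*T1(*k),.087) for k in e];d=e3[1]-e3[0]
    print(n,"tri",x.round(4),"res",r.round(1),"side",ray(s,*S2(*b),.088)[:2].round(4),"top",np.mean(e3,axis=0)[:2].round(4),"bail dir deg",np.degrees(np.arctan2(d[1],d[0])).round(1),"len",np.linalg.norm(d).round(4))
# feet from side lower rims and top blobs
for n,(u,v) in {"drum":(85,203),"tower":(229,130),"bell":(361,228)}.items(): print(n,"foot side",ray(s,*S2(u,v),.004)[:2].round(4))
e=[ray(t,*T1(*k),.256) for k in[(137,160),(190,124)]];d=e[1]-e[0];print("key",np.mean(e,axis=0),np.degrees(np.arctan2(d[1],d[0])),np.linalg.norm(d))
E
python3 fit.py
```

```text
carousel [0.5085 0.1277 0.0175] [ -4.    3.9   1.2   9.5   4.9   9.9   1.   -1.6  20.7 -25.   -5.9  -0.9
   1.9   1. ]
drum tri [ 0.4521 -0.1258  0.0895] res [-0.4  0.   0.3 -0.6] side [ 0.4541 -0.1247] top [ 0.4503 -0.1251] bail dir deg -175.9 len 0.0357
tower tri [ 0.5686 -0.1173  0.0876] res [-0.7  0.1  0.5 -0.8] side [ 0.57   -0.1183] top [ 0.5659 -0.1156] bail dir deg 152.7 len 0.0272
bell tri [ 0.5854 -0.2364  0.0959] res [-0.4  0.1  0.3 -0.5] side [ 0.5934 -0.2299] top [ 0.585  -0.2369] bail dir deg -130.7 len 0.0248
bus tri [ 0.4686 -0.3919  0.0908] res [ 0.1 -0.  -0.1  0.1] side [ 0.4703 -0.3902] top [ 0.4691 -0.3933] bail dir deg -97.2 len 0.0388
drum foot side [ 0.4483 -0.1276]
tower foot side [ 0.5712 -0.1173]
bell foot side [ 0.5866 -0.2379]
key [0.52351628 0.13108986 0.256     ] -56.84626281157588 0.05391290751840436
```

```bash
sed -i 's/obsS={1:/obsS={2:/' fit.py; sed -i 's/def f(p,full=False):/def f(p):/' fit.py; python3 fit.py | head -1; cat >> fit.py <<'E'
C=q.x
# overlay
def fig(x,y,yaw):
    th=np.linspace(0,2*np.pi,40);u=np.array([-np.sin(yaw),np.cos(yaw)])
    foot=[[x+.028*np.cos(a),y+.028*np.sin(a),h] for h in(0,) for a in th]
    bail=[[x+u[0]*w,y+u[1]*w,z] for w,z in[(-.015,.06),(-.015,.0865),(0,.0865),(.015,.0865),(.015,.06)]]
    return foot,bail
import json
G=json.load(open("figs.json"))
ims=[]
for c,(x0,y0,w,h) in((s,(295,235,135,135)),(t,(325,165,130,75))):
    k=4;im=cv2.resize(c["img"][y0:y0+h,x0:x0+w,::-1],None,fx=k,fy=k,interpolation=cv2.INTER_CUBIC)
    for g in G.values():
        for pl in fig(*g):
            cv2.polylines(im,[np.int32((proj(c,pl)-[x0,y0])*k+k/2)],False,(0,255,0),1)
    ims.append(im)
W=max(i.shape[1] for i in ims);ims=[cv2.copyMakeBorder(i,0,0,0,W-i.shape[1],0) for i in ims]
im=np.vstack(ims);cv2.imwrite("pics/ov.png",cv2.resize(im,None,fx=.71,fy=.71,interpolation=cv2.INTER_AREA))
E
cat > figs.json <<'E'
{"drum":[0.4500,-0.1265,1.64],"tower":[0.5685,-0.1172,1.09],"bell":[0.5860,-0.2370,2.43],"bus":[0.4686,-0.3919,-0.12]}
E
python3 fit.py >/dev/null
```

```text
carousel [ 0.5248  0.1313 -0.1104] [ 0.1 -0.8  0.3 -0.8 -1.7  4.8 -0.3 -1.1  1.1  0.6  0.8 -0.3  0.6  0.4]
```

View pics/ov.png

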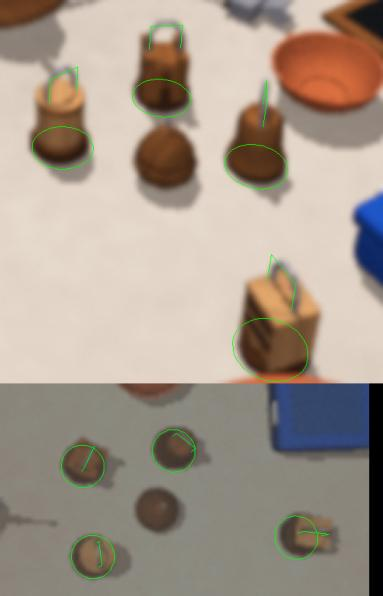

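```bash
cat > go.py <<'E'
# usage: go.py x y z ydeg : shift/turn in the tool frame to a tool-down pose with the closing line at ydeg (mod 180)
from h import *
import sys
o=get_obs();p=np.array(o["position"]);r=R.from_quat(o["ee_rot"])
def down(yd): # tool y at yd, tool z down
    a=np.radians(yd);y=np.array([np.cos(a),np.sin(a),0]);z=np.array([0,0,-1.]);return R.from_matrix(np.c_[np.cross(y,z),y,z])
yy=r.apply([0,1,0]);print("t",round(o["clock"],2),"p",p.round(4),"ydeg",np.degrees(np.arctan2(yy[1],yy[0])).round(1),"q",np.round(o["joint_pos"],2),"F",np.round(o["ft_force"],1),"grip",round(o["grip_width"],3),round(o["grasp_force"],1))
v=[float(a) for a in sys.argv[1:]]
for i in range(0,len(v),4):
    t=np.array(v[i:i+3])
    for k in(0,180):
        w=np.degrees((r.inv()*down(v[i+3]+k)).as_rotvec())
        print("xyz",r.inv().apply(t-p).round(4).tolist(),"ang",w.round(1).tolist())
E
sed -i 's/for k in obsT\]/for k in obsT if k!=2]/' fit.py
cat >> fit.py <<'E'
for n,(u,v,z) in {"ball":(380,209,.03),"bowl":(377,155,.04),"jar":(200,238,.115),"tumbler":(237,275,.1),"lunch":(438,163,.06),"clamp":(337,148,.02),"lantern":(152,203,.15)}.items(): print(n,ray(t,u,v,z)[:2].round(3))
for k,(P,Q) in enumerate(zip(cp(C,.15,.115),cp(C,.15,.155))): print("peg",k,P.round(4),"outside",Q.round(4),"tangent deg",np.degrees(C[2]+k*np.pi/2+np.pi/2).round(1))
E
python3 fit.py; python3 go.py 0.45 -0.1265 0.3 4
```

```text
carousel [ 0.5224  0.132  -0.1126] [ 0.  -0.1  0.1 -0.1 -0.5 -0.3  0.1  0.7  0.  -0.2 -0.4  0.5]
drum tri [ 0.4521 -0.1258  0.0895] res [-0.4  0.   0.3 -0.6] side [ 0.4541 -0.1247] top [ 0.4503 -0.1251] bail dir deg -175.9 len 0.0357
tower tri [ 0.5686 -0.1173  0.0876] res [-0.7  0.1  0.5 -0.8] side [ 0.57   -0.1183] top [ 0.5659 -0.1156] bail dir deg 152.7 len 0.0272
bell tri [ 0.5854 -0.2364  0.0959] res [-0.4  0.1  0.3 -0.5] side [ 0.5934 -0.2299] top [ 0.585  -0.2369] bail dir deg -130.7 len 0.0248
bus tri [ 0.4686 -0.3919  0.0908] res [ 0.1 -0.  -0.1  0.1] side [ 0.4703 -0.3902] top [ 0.4691 -0.3933] bail dir deg -97.2 len 0.0388
drum foot side [ 0.4483 -0.1276]
tower foot side [ 0.5712 -0.1173]
bell foot side [ 0.5866 -0.2379]
key [0.52351628 0.13108986 0.256     ] -56.84626281157588 0.05391290751840436
ball [ 0.507 -0.208]
bowl [ 0.704 -0.203]
jar [0.416 0.416]
tumbler [0.289 0.295]
lunch [ 0.665 -0.418]
clamp [ 0.738 -0.059]
lantern [0.535 0.564]
peg 0 [0.6367 0.1191 0.15  ] outside [0.6764 0.1146 0.15  ] tangent deg 83.5
peg 1 [0.5353 0.2462 0.15  ] outside [0.5398 0.286  0.15  ] tangent deg 173.5
peg 2 [0.4081 0.1449 0.15  ] outside [0.3684 0.1494 0.15  ] tangent deg 263.5
peg 3 [0.5095 0.0177 0.15  ] outside [ 0.505 -0.022  0.15 ] tangent deg 353.5
t 0.6 p [0.178  0.5991 0.2314] ydeg 73.5 q [-1.3   0.33 -0.06  1.46  0.02  1.35 -0.09] F [-0.1 -0.4  1. ] grip 1.001 0.0
xyz [-0.4674, -0.6181, -0.0687] ang [0.0, -0.0, 69.5]
xyz [-0.4674, -0.6181, -0.0687] ang [0.0, 0.0, -110.5]
```

{"fn": "carry_out", "kwargs": {
  "motion": [
    {"xyz": [-0.05, -0.04, -0.08], "angular": [0, 0, 8]},
    {"xyz": [-0.31, -0.27, -0.08], "angular": [0, 0, 69.5]},
    {"xyz": [-0.31, -0.27, -0.08], "angular": [0, 0, 69.5]},
    {"xyz": [-0.31, -0.27, -0.08], "angular": [0, 0, 69.5]},
    {"xyz": [-0.31, -0.27, -0.08], "angular": [0, 0, 69.5]},
    {"xyz": [-0.31, -0.27, -0.08], "angular": [0, 0, 69.5]},
    {"xyz": [-0.31, -0.27, -0.08], "angular": [0, 0, 69.5]},
    {"xyz": [-0.31, -0.27, -0.08], "angular": [0, 0, 69.5]},
    {"xyz": [-0.467, -0.618, -0.08], "angular": [0, 0, 69.5]},
    {"xyz": [-0.467, -0.618, -0.08], "angular": [0, 0, 69.5]},
    {"xyz": [-0.467, -0.618, -0.08], "angular": [0, 0, 69.5]},
    {"xyz": [-0.467, -0.618, -0.08], "angular": [0, 0, 69.5]}
  ]
}}

```text
clock: 1.8
position: [0.4145, 0.0797, 0.3097]
ee_rot: [0.682, 0.731, 0.001, -0.0]
ft_force: [0.8, 0.2, 0.2]
grip_width: 0.993
grasp_force: 0.0
```

```bash
python3 go.py 0.45 -0.1265 0.15 4 0.45 -.1265 .026 4
```

```text
t 1.8 p [0.4145 0.0797 0.3097] ydeg 4.0 q [-0.83 -0.21  0.46  1.84  0.09  1.48 -0.32] F [0.8 0.2 0.2] grip 0.993 0.0
xyz [-0.2083, 0.0211, 0.1596] ang [0.0, -0.1, -0.0]
xyz [-0.2083, 0.0211, 0.1596] ang [-0.1, -0.1, 180.0]
xyz [-0.2084, 0.021, 0.2836] ang [0.0, -0.1, -0.0]
xyz [-0.2084, 0.021, 0.2836] ang [-0.1, -0.1, 180.0]
```

{"fn": "carry_out", "kwargs": {
  "motion": [
    {"xyz": [-0.12, 0.012, 0.05], "angular": [0, 0, 0]},
    {"xyz": [-0.208, 0.021, 0.16], "angular": [0, 0, 0]},
    {"xyz": [-0.208, 0.021, 0.16], "angular": [0, 0, 0]},
    {"xyz": [-0.208, 0.021, 0.16], "angular": [0, 0, 0]},
    {"xyz": [-0.208, 0.021, 0.16], "angular": [0, 0, 0]},
    {"xyz": [-0.208, 0.021, 0.16], "angular": [0, 0, 0]},
    {"xyz": [-0.208, 0.021, 0.16], "angular": [0, 0, 0]},
    {"xyz": [-0.208, 0.021, 0.16], "angular": [0, 0, 0]}
  ]
}}

```text
clock: 2.6
position: [0.45, -0.1237, 0.1499]
ee_rot: [0.682, 0.731, 0.0, -0.0]
ft_force: [0.0, -0.1, -0.5]
grip_width: 1.001
grasp_force: 0.0
```

```bash
python3 go.py 0.45 -.1265 .026 4; python3 - <<'E'
from h import *
for n,x0,y0,w,h,k in(("side",280,140,160,220,2.6),("top",300,130,160,120,4)):
    c=camera(n);crop(c["img"],x0,y0,w,h,k,f"a_{n}.png")
E
python3 -c "
import cv2,numpy as np
a=cv2.imread('pics/a_side.png');b=cv2.imread('pics/a_top.png');b=cv2.resize(b,(384,288))
o=np.zeros((576,800,3),np.uint8);o[:572,:416]=a[:572];o[:288,416:]=b;cv2.imwrite('pics/a.png',o)"
```

```text
t 2.6 p [ 0.45   -0.1237  0.1499] ydeg 4.0 q [-0.65  0.03  0.84  2.   -0.02  1.12  0.28] F [ 0.  -0.1 -0.5] grip 1.001 0.0
xyz [-0.0028, -0.0002, 0.1239] ang [-0.0, -0.0, -0.0]
xyz [-0.0028, -0.0002, 0.1239] ang [-0.0, 0.0, 180.0]
```

View pics/a.png

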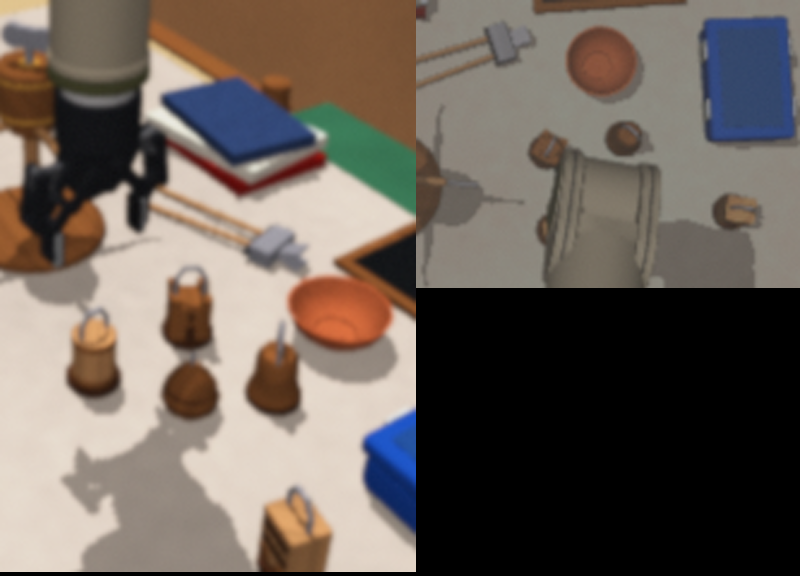

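{"fn": "carry_out", "kwargs": {
  "motion": [
    {"xyz": [-0.003, 0, 0.04], "angular": [0, 0, 0]},
    {"xyz": [-0.003, 0, 0.08], "angular": [0, 0, 0]},
    {"xyz": [-0.003, 0, 0.105], "angular": [0, 0, 0]},
    {"xyz": [-0.003, 0, 0.124], "angular": [0, 0, 0]},
    {"xyz": [-0.003, 0, 0.124], "angular": [0, 0, 0]},
    {"xyz": [-0.003, 0, 0.124], "angular": [0, 0, 0]}
  ]
}}

```text
clock: 3.3
position: [0.4507, -0.1266, 0.0264]
ee_rot: [0.682, 0.731, 0.0, 0.0]
ft_force: [-0.7, -0.3, 0.5]
grip_width: 1.0
grasp_force: 0.0
```

{"fn": "carry_out", "kwargs": {
  "hand": 0,
  "grip_force": 30,
  "motion": [
    {"xyz": [0, 0, 0], "angular": [0, 0, 0]},
    {"xyz": [0, 0, 0], "angular": [0, 0, 0]},
    {"xyz": [0, 0, 0], "angular": [0, 0, 0]},
    {"xyz": [0, 0, 0], "angular": [0, 0, 0]},
    {"xyz": [0, 0, 0], "angular": [0, 0, 0]},
    {"xyz": [0, 0, 0], "angular": [0, 0, 0]},
    {"xyz": [0, 0, 0], "angular": [0, 0, 0]},
    {"xyz": [0, 0, 0], "angular": [0, 0, 0]}
  ]
}}

```text
clock: 4.1
position: [0.4506, -0.127, 0.0264]
ee_rot: [0.682, 0.731, 0.001, 0.0]
ft_force: [-3.1, 0.9, 9.2]
grip_width: 0.506
grasp_force: 29.4
```

```bash
python3 go.py 0.54 0.286 0.33 173.5
```

```text
t 4.1 p [ 0.4506 -0.127   0.0264] ydeg 4.0 q [-0.55  0.29  0.81  2.11 -0.28  0.85  0.5 ] F [-3.1  0.9  9.2] grip 0.506 29.4
xyz [0.4061, 0.1181, -0.3032] ang [0.1, 0.1, -169.5]
xyz [0.4061, 0.1181, -0.3032] ang [0.1, -0.1, 10.5]
```

{"fn": "carry_out", "kwargs": {
  "motion": [
    {"xyz": [0, 0, -0.03], "angular": [0, 0, 0]},
    {"xyz": [0, 0, -0.08], "angular": [0, 0, 0]},
    {"xyz": [0, 0, -0.13], "angular": [0, 0, 0]},
    {"xyz": [0, 0, -0.18], "angular": [0, 0, 0]},
    {"xyz": [0, 0, -0.23], "angular": [0, 0, 0]},
    {"xyz": [0, 0, -0.28], "angular": [0, 0, 0]},
    {"xyz": [0, 0, -0.306], "angular": [0, 0, 5]},
    {"xyz": [0.04, 0.012, -0.306], "angular": [0, 0, 10.5]},
    {"xyz": [0.09, 0.026, -0.306], "angular": [0, 0, 10.5]},
    {"xyz": [0.14, 0.04, -0.306], "angular": [0, 0, 10.5]},
    {"xyz": [0.19, 0.055, -0.306], "angular": [0, 0, 10.5]},
    {"xyz": [0.24, 0.07, -0.306], "angular": [0, 0, 10.5]}
  ]
}}

```text
clock: 5.3
position: [0.5015, 0.1108, 0.3319]
ee_rot: [0.746, 0.665, 0.001, -0.0]
ft_force: [0.5, -0.8, -0.5]
grip_width: 0.509
grasp_force: 31.1
```

```bash
python3 go.py 0.54 0.286 0.33 173.5 0.54 .286 .111 173.5
```

```text
t 5.3 p [0.5015 0.1108 0.3319] ydeg -6.6 q [-0.89  0.03  0.6   1.61 -0.02  1.5  -0.4 ] F [ 0.5 -0.8 -0.5] grip 0.509 31.1
xyz [0.1784, 0.0182, 0.0021] ang [-0.1, -0.0, 179.9]
xyz [0.1784, 0.0182, 0.0021] ang [0.0, -0.1, -0.1]
xyz [0.1782, 0.0181, 0.2211] ang [-0.1, -0.0, 179.9]
xyz [0.1782, 0.0181, 0.2211] ang [0.0, -0.1, -0.1]
```

{"fn": "carry_out", "kwargs": {
  "motion": [
    {"xyz": [0.05, 0.005, 0.002], "angular": [0, 0, 0]},
    {"xyz": [0.1, 0.01, 0.002], "angular": [0, 0, 0]},
    {"xyz": [0.145, 0.015, 0.002], "angular": [0, 0, 0]},
    {"xyz": [0.178, 0.018, 0.002], "angular": [0, 0, 0]},
    {"xyz": [0.178, 0.018, 0.05], "angular": [0, 0, 0]},
    {"xyz": [0.178, 0.018, 0.1], "angular": [0, 0, 0]},
    {"xyz": [0.178, 0.018, 0.15], "angular": [0, 0, 0]},
    {"xyz": [0.178, 0.018, 0.19], "angular": [0, 0, 0]},
    {"xyz": [0.178, 0.018, 0.221], "angular": [0, 0, 0]},
    {"xyz": [0.178, 0.018, 0.221], "angular": [0, 0, 0]},
    {"xyz": [0.178, 0.018, 0.221], "angular": [0, 0, 0]}
  ]
}}

```text
clock: 6.4
position: [0.5398, 0.2836, 0.1112]
ee_rot: [0.746, 0.665, -0.0, 0.0]
ft_force: [0.2, 0.6, 1.4]
grip_width: 0.002
grasp_force: 0.0
```

```bash
python3 go.py 0.5353 0.2462 .094 173.5; python3 - <<'E'
from h import *
c=camera("side");crop(c["img"],210,90,160,120,5,"b.png")
E
```

```text
t 6.4 p [0.5398 0.2836 0.1112] ydeg -6.6 q [-0.94  0.42  0.49  1.67 -0.21  1.11 -0.51] F [0.2 0.6 1.4] grip 0.002 0.0
xyz [-0.0376, -0.0002, 0.0172] ang [0.0, 0.0, 179.9]
xyz [-0.0376, -0.0002, 0.0172] ang [-0.0, 0.0, -0.1]
```

View pics/b.png

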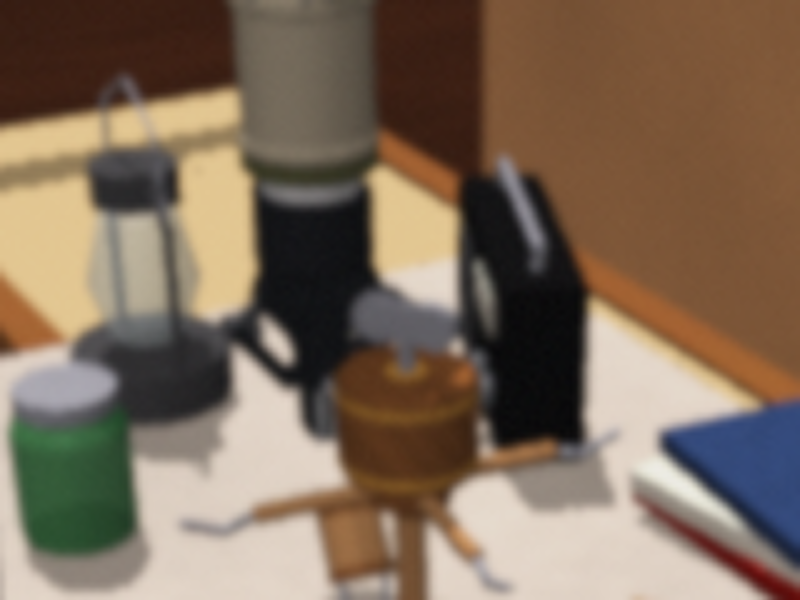

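{"fn": "carry_out", "kwargs": {
  "hand": 1,
  "motion": [
    {"xyz": [0.03, 0, -0.03], "angular": [0, 0, 0]},
    {"xyz": [0.03, 0, -0.08], "angular": [0, 0, 0]},
    {"xyz": [0.03, 0, -0.13], "angular": [0, 0, 0]},
    {"xyz": [0.03, 0, -0.18], "angular": [0, 0, 0]},
    {"xyz": [0.03, 0, -0.22], "angular": [0, 0, 0]},
    {"xyz": [0.08, 0.03, -0.22], "angular": [0, 0, 0]},
    {"xyz": [0.12, -0.03, -0.22], "angular": [0, 0, 0]},
    {"xyz": [0.12, -0.08, -0.22], "angular": [0, 0, 0]},
    {"xyz": [0.12, -0.13, -0.22], "angular": [0, 0, 0]},
    {"xyz": [0.12, -0.18, -0.22], "angular": [0, 0, 0]}
  ]
}}

```text
clock: 7.45
position: [0.3917, 0.4213, 0.3322]
ee_rot: [0.746, 0.665, 0.001, 0.0]
ft_force: [-0.2, 0.2, 1.1]
grip_width: 1.001
grasp_force: 0.0
```

```bash
python3 - <<'E'
from h import *
s=camera("side");t=camera("top")
k=4
a=cv2.resize(s["img"][170:270,230:330,::-1],(400,400),interpolation=cv2.INTER_CUBIC)
b=cv2.resize(t["img"][155:255,230:330,::-1],(400,400),interpolation=cv2.INTER_CUBIC)
cv2.imwrite("pics/c.png",np.hstack([a,b]))
E
python3 go.py
```

```text
t 7.55 p [0.387  0.4238 0.3331] ydeg -6.1 q [-1.29  0.18  0.45  1.45 -0.08  1.52 -0.95] F [0.6 0.9 0.4] grip 0.999 0.0
```

View pics/c.png

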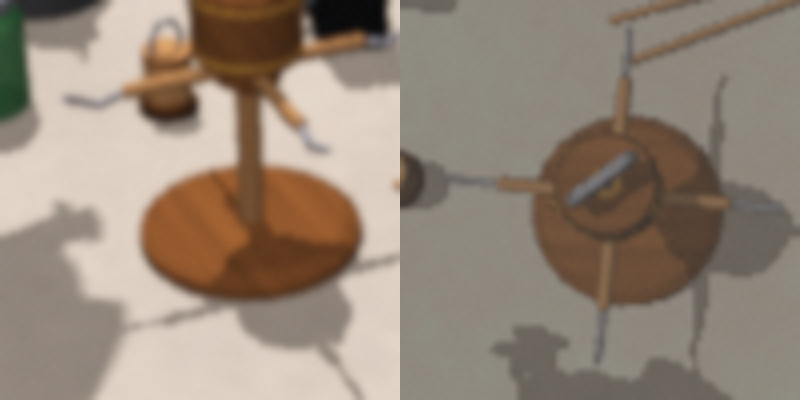

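```bash
python3 - <<'E'
from h import *
s=camera("side");t=camera("top")
S=lambda x,y:(230+x/4,170+y/4)
print(ray(s,*S(168,23),.0865)[:2],ray(s,*S(170,104),.004)[:2],ray(s,*S(150,45),.065)[:2],ray(s,*S(187,43),.065)[:2])
a=cv2.resize(s["img"][165:205,250:295,::-1],(450,400),interpolation=cv2.INTER_CUBIC)
b=cv2.resize(t["img"][180:220,205:240,::-1],(350,400),interpolation=cv2.INTER_CUBIC)
cv2.imwrite("pics/d.png",np.hstack([a,b]))
E
```

```text
[0.55930394 0.34443587] [0.55850132 0.34755974] [0.5448482  0.35285209] [0.57436306 0.33973779]
```

View pics/d.png

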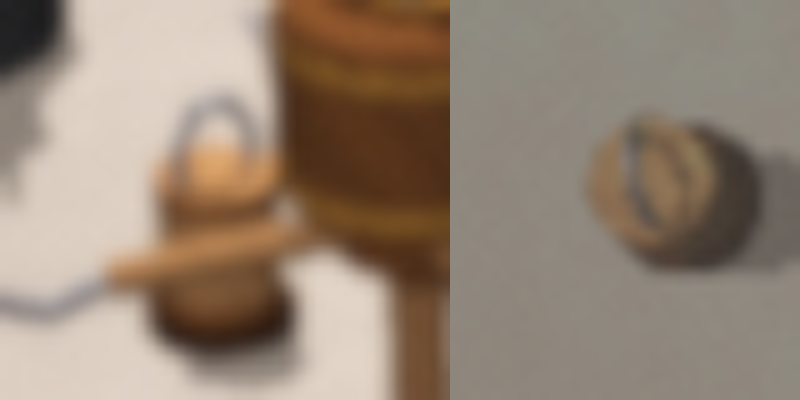

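```bash
python3 - <<'E'
from h import *
s=camera("side");t=camera("top")
for c,P,z in((s,[(267.8,184),(275.5,181.5)],.06),(t,[(223.5,192.5),(225.5,202)],.08)):
    a,b=[ray(c,*p,z)[:2] for p in P];d=b-a;print(a,b,(a+b)/2,np.degrees(np.arctan2(d[1],d[0])),np.linalg.norm(d))
E
python3 go.py .559 .346 .15 8 .559 .346 .026 8
```

```text
[0.5407084 0.3425137] [0.57214117 0.34550509] [0.55642478 0.34400939] 5.436357554383553 0.03157479330368656
[0.57365623 0.34540421] [0.54009175 0.33846729] [0.55687399 0.34193575] -168.3228430828811 0.034273829761671655
t 7.75 p [0.3945 0.4203 0.332 ] ydeg -6.7 q [-1.28  0.19  0.45  1.45 -0.08  1.52 -0.94] F [0.1 0.1 0.4] grip 0.997 0.0
xyz [-0.0551, 0.1717, 0.1822] ang [0.1, -0.1, -14.7]
xyz [-0.0551, 0.1717, 0.1822] ang [-0.1, -0.1, 165.3]
xyz [-0.0553, 0.1715, 0.3062] ang [0.1, -0.1, -14.7]
xyz [-0.0553, 0.1715, 0.3062] ang [-0.1, -0.1, 165.3]
```

{"fn": "carry_out", "kwargs": {
  "motion": [
    {"xyz": [-0.015, 0.048, 0], "angular": [0, 0, -8]},
    {"xyz": [-0.03, 0.096, 0], "angular": [0, 0, -14.7]},
    {"xyz": [-0.045, 0.144, 0], "angular": [0, 0, -14.7]},
    {"xyz": [-0.054, 0.17, 0.02], "angular": [0, 0, -14.7]},
    {"xyz": [-0.054, 0.17, 0.07], "angular": [0, 0, -14.7]},
    {"xyz": [-0.054, 0.17, 0.12], "angular": [0, 0, -14.7]},
    {"xyz": [-0.054, 0.17, 0.17], "angular": [0, 0, -14.7]},
    {"xyz": [-0.054, 0.17, 0.22], "angular": [0, 0, -14.7]},
    {"xyz": [-0.054, 0.17, 0.265], "angular": [0, 0, -14.7]},
    {"xyz": [-0.054, 0.17, 0.295], "angular": [0, 0, -14.7]},
    {"xyz": [-0.054, 0.17, 0.306], "angular": [0, 0, -14.7]},
    {"xyz": [-0.054, 0.17, 0.306], "angular": [0, 0, -14.7]}
  ]
}}

```text
clock: 8.95
position: [0.5565, 0.3466, 0.0236]
ee_rot: [0.656, 0.755, -0.001, 0.0]
ft_force: [-0.9, 0.0, 0.1]
grip_width: 1.0
grasp_force: 0.0
```

{"fn": "carry_out", "kwargs": {
  "hand": 0,
  "grip_force": 40,
  "motion": [
    {"xyz": [0, 0, 0], "angular": [0, 0, 0]},
    {"xyz": [0, 0, 0], "angular": [0, 0, 0]},
    {"xyz": [0, 0, 0], "angular": [0, 0, 0]},
    {"xyz": [0, 0, 0], "angular": [0, 0, 0]},
    {"xyz": [0, 0, 0], "angular": [0, 0, 0]},
    {"xyz": [0, 0, 0], "angular": [0, 0, 0]},
    {"xyz": [0, 0, 0], "angular": [0, 0, 0]}
  ]
}}

```text
clock: 9.65
position: [0.5569, 0.3487, 0.0265]
ee_rot: [0.655, 0.756, 0.001, 0.0]
ft_force: [-0.2, -0.4, 5.0]
grip_width: 0.502
grasp_force: 40.3
```

```bash
python3 go.py .544 .323 .111 173.5 .5353 .2462 .108 173.5
```

```text
t 9.65 p [0.5569 0.3487 0.0265] ydeg 8.2 q [-0.95  0.61  0.44  1.59 -0.29  1.   -0.28] F [-0.2 -0.4  5. ] grip 0.502 40.3
xyz [-0.0234, -0.0162, -0.0846] ang [0.2, 0.2, -165.3]
xyz [-0.0234, -0.0162, -0.0846] ang [0.1, -0.1, 14.7]
xyz [-0.0982, -0.0357, -0.0818] ang [0.2, 0.2, -165.3]
xyz [-0.0982, -0.0357, -0.0818] ang [0.1, -0.1, 14.7]
```

{"fn": "carry_out", "kwargs": {
  "motion": [
    {"xyz": [0, 0, -0.03], "angular": [0, 0, 0]},
    {"xyz": [0, 0, -0.075], "angular": [0, 0, 0]},
    {"xyz": [-0.01, -0.008, -0.085], "angular": [0, 0, 7]},
    {"xyz": [-0.023, -0.016, -0.085], "angular": [0, 0, 14.7]},
    {"xyz": [-0.023, -0.016, -0.085], "angular": [0, 0, 14.7]},
    {"xyz": [-0.042, -0.021, -0.085], "angular": [0, 0, 14.7]},
    {"xyz": [-0.06, -0.026, -0.085], "angular": [0, 0, 14.7]},
    {"xyz": [-0.075, -0.03, -0.085], "angular": [0, 0, 14.7]},
    {"xyz": [-0.088, -0.033, -0.084], "angular": [0, 0, 14.7]},
    {"xyz": [-0.099, -0.0355, -0.082], "angular": [0, 0, 14.7]},
    {"xyz": [-0.099, -0.0355, -0.082], "angular": [0, 0, 14.7]},
    {"xyz": [-0.099, -0.0355, -0.082], "angular": [0, 0, 14.7]}
  ]
}}

```text
clock: 10.85
position: [0.5348, 0.2455, 0.1065]
ee_rot: [0.746, 0.666, 0.0, -0.0]
ft_force: [-0.9, 0.8, -0.6]
grip_width: 0.501
grasp_force: 40.9
```

```bash
python3 go.py .5353 .2462 .094 173.5
```

```text
t 10.85 p [0.5348 0.2455 0.1065] ydeg -6.5 q [-0.97  0.39  0.57  1.73 -0.23  1.09 -0.44] F [-0.9  0.8 -0.6] grip 0.501 40.9
xyz [0.0008, 0.0004, 0.0125] ang [-0.0, 0.0, 180.0]
xyz [0.0008, 0.0004, 0.0125] ang [-0.0, -0.0, -0.0]
```

{"fn": "carry_out", "kwargs": {
  "motion": [
    {"xyz": [0, 0, 0.004], "angular": [0, 0, 0]},
    {"xyz": [0, 0, 0.008], "angular": [0, 0, 0]},
    {"xyz": [0, 0, 0.012], "angular": [0, 0, 0]},
    {"xyz": [0, 0, 0.013], "angular": [0, 0, 0]},
    {"xyz": [0, 0, 0.013], "angular": [0, 0, 0]}
  ]
}}

```text
clock: 11.35
position: [0.5347, 0.2452, 0.0933]
ee_rot: [0.746, 0.666, -0.0, -0.0]
ft_force: [0.4, 0.5, -0.4]
grip_width: 0.506
grasp_force: 41.0
```

{"fn": "carry_out", "kwargs": {
  "hand": 1,
  "motion": [
    {"xyz": [0, 0, 0], "angular": [0, 0, 0]},
    {"xyz": [0, 0, 0], "angular": [0, 0, 0]},
    {"xyz": [0, 0, 0], "angular": [0, 0, 0]},
    {"xyz": [0, 0, 0], "angular": [0, 0, 0]},
    {"xyz": [0, 0, 0], "angular": [0, 0, 0]},
    {"xyz": [0, 0, 0], "angular": [0, 0, 0]}
  ]
}}

```text
clock: 11.95
position: [0.5348, 0.245, 0.0936]
ee_rot: [0.746, 0.666, 0.0, -0.0]
ft_force: [0.3, -0.4, -0.3]
grip_width: 0.999
grasp_force: 0.0
```

{"fn": "carry_out", "kwargs": {
  "motion": [
    {"xyz": [0, 0, -0.03], "angular": [0, 0, 0]},
    {"xyz": [0, 0, -0.07], "angular": [0, 0, 0]},
    {"xyz": [0, 0, -0.12], "angular": [0, 0, 0]},
    {"xyz": [0, 0, -0.17], "angular": [0, 0, 0]},
    {"xyz": [0, 0, -0.22], "angular": [0, 0, 0]},
    {"xyz": [0, 0, -0.225], "angular": [0, 0, 0]},
    {"xyz": [-0.04, -0.01, -0.225], "angular": [0, 0, 0]},
    {"xyz": [-0.09, -0.02, -0.225], "angular": [0, 0, 0]},
    {"xyz": [-0.14, -0.03, -0.225], "angular": [0, 0, 0]},
    {"xyz": [-0.19, -0.03, -0.225], "angular": [0, 0, 0]},
    {"xyz": [-0.24, -0.03, -0.225], "angular": [0, 0, 0]}
  ]
}}

```text
clock: 13.05
position: [0.4771, 0.0101, 0.3182]
ee_rot: [0.746, 0.666, 0.0, -0.0]
ft_force: [1.5, -0.5, 0.1]
grip_width: 1.003
grasp_force: 0.0
```

```bash
python3 - <<'E'
from h import *
s=camera("side");t=camera("top")
a=cv2.resize(s["img"][130:310,240:420,::-1],(400,400),interpolation=cv2.INTER_CUBIC)
b=cv2.resize(t["img"][150:250,230:330,::-1],(400,400),interpolation=cv2.INTER_CUBIC)
cv2.imwrite("pics/e.png",np.hstack([a,b]))
E
python3 go.py .5685 -.1172 .15 -27 .5685 -.1172 .026 -27
```

```text
t 13.15 p [0.4773 0.0046 0.3189] ydeg -7.1 q [-0.89 -0.09  0.75  1.72  0.06  1.49 -0.28] F [0.6 0.6 0. ] grip 0.999 0.0
xyz [-0.1099, 0.1055, 0.1688] ang [0.0, -0.1, 19.9]
xyz [-0.1099, 0.1055, 0.1688] ang [0.1, 0.0, -160.1]
xyz [-0.11, 0.1054, 0.2928] ang [0.0, -0.1, 19.9]
xyz [-0.11, 0.1054, 0.2928] ang [0.1, 0.0, -160.1]
```

View pics/e.png

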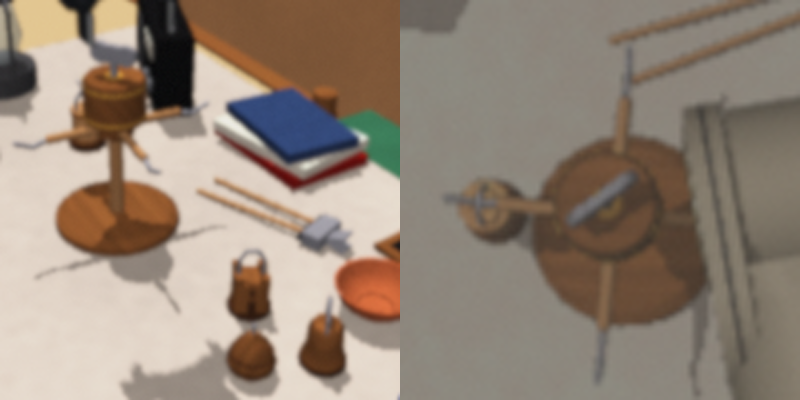

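{"fn": "carry_out", "kwargs": {
  "motion": [
    {"xyz": [-0.035, 0.032, 0], "angular": [0, 0, 7]},
    {"xyz": [-0.07, 0.063, 0], "angular": [0, 0, 14]},
    {"xyz": [-0.1, 0.09, 0.02], "angular": [0, 0, 20.5]},
    {"xyz": [-0.117, 0.104, 0.06], "angular": [0, 0, 20.5]},
    {"xyz": [-0.117, 0.104, 0.11], "angular": [0, 0, 20.5]},
    {"xyz": [-0.117, 0.104, 0.16], "angular": [0, 0, 20.5]},
    {"xyz": [-0.117, 0.104, 0.168], "angular": [0, 0, 20.5]},
    {"xyz": [-0.117, 0.104, 0.168], "angular": [0, 0, 20.5]}
  ]
}}

```text
clock: 13.95
position: [0.5674, -0.116, 0.1502]
ee_rot: [0.853, 0.522, -0.001, -0.0]
ft_force: [0.1, -0.1, -0.2]
grip_width: 1.001
grasp_force: 0.0
```

```bash
python3 go.py .5685 -.1172 .026 -27;cat > chk.py <<'E'
from h import *
# motion check: find each figure's reference patch (first side picture) again in the present one
ref=cv2.imread("pics/side0.png");im=camera("side")["img"][:,:,::-1].copy()
for n,(u,v) in {"tower":(352,258),"bell":(386,284),"bus":(393,347)}.items():
    p=ref[v-15:v+16,u-11:u+12];y0,x0=v-45,u-45;m=cv2.matchTemplate(im[y0:v+46,x0:u+46],p,cv2.TM_CCOEFF_NORMED)
    _,s,_,l=cv2.minMaxLoc(m);print(n,"score",round(s,3),"shift",l[0]+x0+11-u,l[1]+y0+15-v)
E
python3 chk.py
```

```text
t 13.95 p [ 0.5674 -0.116   0.1502] ydeg -27.0 q [-0.59  0.39  0.89  1.73 -0.32  1.18 -0.09] F [ 0.1 -0.1 -0.2] grip 1.001 0.0
xyz [-0.0004, 0.0018, 0.1242] ang [-0.1, 0.1, -0.0]
xyz [-0.0004, 0.0018, 0.1242] ang [0.1, 0.2, 180.0]
tower score 1.0 shift 0 0
bell score 0.971 shift 0 0
bus score 0.942 shift 0 0
```

{"fn": "carry_out", "kwargs": {
  "motion": [
    {"xyz": [0, 0.001, 0.04], "angular": [0, 0, 0]},
    {"xyz": [0, 0.001, 0.08], "angular": [0, 0, 0]},
    {"xyz": [0, 0.001, 0.11], "angular": [0, 0, 0]},
    {"xyz": [0, 0.001, 0.124], "angular": [0, 0, 0]},
    {"xyz": [0, 0.001, 0.124], "angular": [0, 0, 0]},
    {"xyz": [0, 0.001, 0.124], "angular": [0, 0, 0]}
  ]
}}

```text
clock: 14.6
position: [0.5704, -0.1169, 0.0288]
ee_rot: [0.853, 0.522, 0.001, 0.001]
ft_force: [-0.1, 0.0, 0.7]
grip_width: 0.999
grasp_force: 0.0
```

{"fn": "carry_out", "kwargs": {
  "hand": 0,
  "motion": [
    {"xyz": [0, 0, 0], "angular": [0, 0, 0]},
    {"xyz": [0, 0, 0], "angular": [0, 0, 0]},
    {"xyz": [0, 0, 0], "angular": [0, 0, 0]},
    {"xyz": [0, 0, 0], "angular": [0, 0, 0]},
    {"xyz": [0, 0, 0], "angular": [0, 0, 0]},
    {"xyz": [0, 0, 0], "angular": [0, 0, 0]},
    {"xyz": [0, 0, 0], "angular": [0, 0, 0]}
  ]
}}

```text
clock: 15.3
position: [0.5694, -0.1166, 0.0276]
ee_rot: [0.853, 0.522, 0.001, 0.0]
ft_force: [-2.5, 1.2, 8.0]
grip_width: 0.485
grasp_force: 40.0
```

```bash
python3 go.py .5002 -.0643 .111 -6.5 .5095 .0177 .108 -6.5
```

```text
t 15.3 p [ 0.5694 -0.1166  0.0276] ydeg -27.0 q [-0.5   0.55  0.78  1.82 -0.47  0.97  0.01] F [-2.5  1.2  8. ] grip 0.485 40.0
xyz [0.0152, -0.0853, -0.0835] ang [0.1, -0.0, -20.5]
xyz [0.0152, -0.0853, -0.0835] ang [-0.1, -0.1, 159.5]
xyz [0.0925, -0.1143, -0.0804] ang [0.1, -0.0, -20.5]
xyz [0.0925, -0.1143, -0.0804] ang [-0.1, -0.1, 159.5]
```

{"fn": "carry_out", "kwargs": {
  "motion": [
    {"xyz": [0, 0, -0.035], "angular": [0, 0, 0]},
    {"xyz": [0, 0, -0.084], "angular": [0, 0, 0]},
    {"xyz": [0.005, -0.03, -0.084], "angular": [0, 0, -8]},
    {"xyz": [0.01, -0.06, -0.084], "angular": [0, 0, -15]},
    {"xyz": [0.015, -0.085, -0.084], "angular": [0, 0, -20.5]},
    {"xyz": [0.015, -0.085, -0.084], "angular": [0, 0, -20.5]},
    {"xyz": [0.035, -0.0925, -0.084], "angular": [0, 0, -20.5]},
    {"xyz": [0.055, -0.1, -0.084], "angular": [0, 0, -20.5]},
    {"xyz": [0.07, -0.106, -0.084], "angular": [0, 0, -20.5]},
    {"xyz": [0.083, -0.111, -0.083], "angular": [0, 0, -20.5]},
    {"xyz": [0.092, -0.114, -0.081], "angular": [0, 0, -20.5]},
    {"xyz": [0.092, -0.114, -0.081], "angular": [0, 0, -20.5]}
  ]
}}

```text
clock: 16.5
position: [0.5092, 0.0181, 0.1072]
ee_rot: [0.746, 0.666, -0.0, -0.0]
ft_force: [-0.1, 0.5, -1.0]
grip_width: 0.482
grasp_force: 40.9
```

```bash
python3 go.py .5095 .0177 .095 -6.5
```

```text
t 16.5 p [0.5092 0.0181 0.1072] ydeg -6.5 q [-0.83  0.23  0.79  1.94 -0.19  1.04 -0.07] F [-0.1  0.5 -1. ] grip 0.482 40.9
xyz [-0.0004, 0.0004, 0.0122] ang [-0.0, 0.0, 0.0]
xyz [-0.0004, 0.0004, 0.0122] ang [-0.0, -0.0, -180.0]
```

{"fn": "carry_out", "kwargs": {
  "motion": [
    {"xyz": [0, 0, 0.004], "angular": [0, 0, 0]},
    {"xyz": [0, 0, 0.008], "angular": [0, 0, 0]},
    {"xyz": [0, 0, 0.012], "angular": [0, 0, 0]},
    {"xyz": [0, 0, 0.013], "angular": [0, 0, 0]},
    {"xyz": [0, 0, 0.013], "angular": [0, 0, 0]}
  ]
}}

```text
clock: 17.0
position: [0.5091, 0.0167, 0.0945]
ee_rot: [0.747, 0.665, 0.0, 0.0]
ft_force: [0.2, -0.2, 0.7]
grip_width: 0.488
grasp_force: 41.1
```

{"fn": "carry_out", "kwargs": {
  "hand": 1,
  "motion": [
    {"xyz": [0, 0, 0], "angular": [0, 0, 0]},
    {"xyz": [0, 0, 0], "angular": [0, 0, 0]},
    {"xyz": [0, 0, 0], "angular": [0, 0, 0]},
    {"xyz": [0, 0, 0], "angular": [0, 0, 0]},
    {"xyz": [0, 0, 0], "angular": [0, 0, 0]},
    {"xyz": [0, 0, 0], "angular": [0, 0, 0]}
  ]
}}

```text
clock: 17.6
position: [0.509, 0.0172, 0.0945]
ee_rot: [0.746, 0.666, 0.0, -0.0]
ft_force: [-0.4, 0.5, 0.8]
grip_width: 1.001
grasp_force: 0.0
```

{"fn": "carry_out", "kwargs": {
  "motion": [
    {"xyz": [0, 0, -0.03], "angular": [0, 0, 0]},
    {"xyz": [0, 0, -0.07], "angular": [0, 0, 0]},
    {"xyz": [0, 0, -0.12], "angular": [0, 0, 0]},
    {"xyz": [0, 0, -0.16], "angular": [0, 0, 0]},
    {"xyz": [-0.04, 0, -0.16], "angular": [0, 0, 0]},
    {"xyz": [-0.09, 0, -0.16], "angular": [0, 0, 0]},
    {"xyz": [-0.14, 0, -0.16], "angular": [0, 0, 0]},
    {"xyz": [-0.14, 0, -0.16], "angular": [0, 0, 0]},
    {"xyz": [-0.14, 0, -0.16], "angular": [0, 0, 0]}
  ]
}}

```text
clock: 18.5
position: [0.4928, -0.1231, 0.2546]
ee_rot: [0.747, 0.665, 0.0, -0.0]
ft_force: [0.7, 0.3, -0.3]
grip_width: 1.001
grasp_force: 0.0
```

```bash
python3 chk.py; python3 go.py .4686 -.3919 .15 82.8 .586 -.237 .15 49.3
```

```text
tower score 0.854 shift 33 25
bell score 1.0 shift 0 0
bus score 0.873 shift 0 0
t 18.55 p [ 0.4931 -0.1217  0.2544] ydeg -6.6 q [-0.75  0.05  0.95  1.77 -0.04  1.35  0.09] F [ 0.2  0.3 -0.8] grip 1.003 0.0
xyz [-0.2713, 0.0066, 0.1043] ang [0.0, -0.0, -89.4]
xyz [-0.2713, 0.0066, 0.1043] ang [-0.0, -0.0, 90.6]
xyz [-0.104, 0.1055, 0.1044] ang [0.0, -0.0, -55.9]
xyz [-0.104, 0.1055, 0.1044] ang [-0.0, -0.0, 124.1]
```

```bash
python3 - <<'E'
import numpy as np
D=np.array([(.625,.2314,1.461),(np.hypot(.4145,.0797),.3097,1.84),(np.hypot(.45,.1237),.1499,2.0),(np.hypot(.4506,.127),.0264,2.11),(np.hypot(.5398,.2836),.1112,1.67),(np.hypot(.5674,.116),.1502,1.73),(np.hypot(.5092,.0181),.1072,1.94),(np.hypot(.5569,.3487),.0265,1.59),(np.hypot(.4928,.123),.2546,1.77)])
r,z,q=D.T
# r^2+z^2 = 2 d z + K + B cos q
M=np.c_[2*z,np.ones_like(z),np.cos(q)];x,res,_,_=np.linalg.lstsq(M,r*r+z*z,rcond=None);print(x,(M@x-r*r-z*z).round(4))
for rr in(.36,.375,.385,.395,.41,.435):
    for zz in(.094,.111,.3): print(rr,zz,np.arccos((rr**2+zz**2-2*x[0]*zz-x[1])/x[2]).round(2),end=" | ")
    print()
E
```

```text
[-0.08852209  0.44499721  0.42470306] [ 0.0064  0.0031  0.0014  0.0024 -0.0009 -0.0069  0.0017 -0.0003 -0.0069]
0.36 0.094 2.32 | 0.36 0.111 2.3 | 0.36 0.3 1.99 | 
0.375 0.094 2.29 | 0.375 0.111 2.27 | 0.375 0.3 1.96 | 
0.385 0.094 2.26 | 0.385 0.111 2.24 | 0.385 0.3 1.94 | 
0.395 0.094 2.24 | 0.395 0.111 2.22 | 0.395 0.3 1.92 | 
0.41 0.094 2.2 | 0.41 0.111 2.19 | 0.41 0.3 1.89 | 
0.435 0.094 2.14 | 0.435 0.111 2.13 | 0.435 0.3 1.84 |
```

{"fn": "carry_out", "kwargs": {
  "motion": [
    {"xyz": [-0.03, 0, 0], "angular": [0, 0, 8]},
    {"xyz": [-0.06, 0, 0], "angular": [0, 0, 16]},
    {"xyz": [-0.09, 0, 0.01], "angular": [0, 0, 24]},
    {"xyz": [-0.12, 0, 0.02], "angular": [0, 0, 32]},
    {"xyz": [-0.15, 0.004, 0.03], "angular": [0, 0, 40]},
    {"xyz": [-0.18, 0.006, 0.045], "angular": [0, 0, 48]},
    {"xyz": [-0.21, 0.0066, 0.06], "angular": [0, 0, 56]},
    {"xyz": [-0.24, 0.0066, 0.075], "angular": [0, 0, 64]},
    {"xyz": [-0.26, 0.0066, 0.09], "angular": [0, 0, 73]},
    {"xyz": [-0.271, 0.0066, 0.104], "angular": [0, 0, 81]},
    {"xyz": [-0.271, 0.0066, 0.104], "angular": [0, 0, 90.5]},
    {"xyz": [-0.271, 0.0066, 0.104], "angular": [0, 0, 90.5]}
  ]
}}

```text
clock: 19.75
position: [0.4694, -0.3907, 0.1492]
ee_rot: [0.998, -0.062, -0.001, -0.0]
ft_force: [-0.1, -0.2, 0.3]
grip_width: 0.999
grasp_force: 0.0
```

```bash
python3 go.py .4686 -.3919 .026 82.8
```

```text
t 19.75 p [ 0.4694 -0.3907  0.1492] ydeg -97.1 q [-0.21  0.62  1.16  1.65 -0.59  1.28 -0.63] F [-0.1 -0.2  0.3] grip 0.999 0.0
xyz [-0.0004, 0.0014, 0.1232] ang [-0.2, -0.1, -179.9]
xyz [-0.0004, 0.0014, 0.1232] ang [-0.0, 0.1, 0.1]
```

{"fn": "carry_out", "kwargs": {
  "motion": [
    {"xyz": [0, 0.001, 0.04], "angular": [0, 0, 0]},
    {"xyz": [0, 0.001, 0.08], "angular": [0, 0, 0]},
    {"xyz": [0, 0.001, 0.11], "angular": [0, 0, 0]},
    {"xyz": [0, 0.001, 0.123], "angular": [0, 0, 0]},
    {"xyz": [0, 0.001, 0.123], "angular": [0, 0, 0]},
    {"xyz": [0, 0.001, 0.123], "angular": [0, 0, 0]}
  ]
}}

```text
clock: 20.35
position: [0.4695, -0.3932, 0.0289]
ee_rot: [0.998, -0.061, 0.001, 0.0]
ft_force: [0.2, -0.9, -0.3]
grip_width: 1.001
grasp_force: 0.0
```

{"fn": "carry_out", "kwargs": {
  "hand": 0,
  "motion": [
    {"xyz": [0, 0, 0], "angular": [0, 0, 0]},
    {"xyz": [0, 0, 0], "angular": [0, 0, 0]},
    {"xyz": [0, 0, 0], "angular": [0, 0, 0]},
    {"xyz": [0, 0, 0], "angular": [0, 0, 0]},
    {"xyz": [0, 0, 0], "angular": [0, 0, 0]},
    {"xyz": [0, 0, 0], "angular": [0, 0, 0]},
    {"xyz": [0, 0, 0], "angular": [0, 0, 0]}
  ]
}}

```text
clock: 21.05
position: [0.4692, -0.3934, 0.0285]
ee_rot: [0.998, -0.061, 0.001, 0.0]
ft_force: [0.7, 1.6, 7.5]
grip_width: 0.511
grasp_force: 41.7
```

```bash
python3 go.py .38 -.05 .2 -96.5 .3485 .1518 .2 -96.5
```

```text
t 21.05 p [ 0.4692 -0.3934  0.0285] ydeg -97.0 q [-0.12  0.75  1.03  1.74 -0.72  1.08 -0.54] F [0.7 1.6 7.5] grip 0.511 41.7
xyz [-0.1303, -0.3298, -0.1718] ang [0.0, -0.1, -0.5]
xyz [-0.1303, -0.3298, -0.1718] ang [-0.1, -0.0, 179.5]
xyz [-0.1863, -0.5262, -0.172] ang [0.0, -0.1, -0.5]
xyz [-0.1863, -0.5262, -0.172] ang [-0.1, -0.0, 179.5]
```

{"fn": "carry_out", "kwargs": {
  "motion": [
    {"xyz": [0, 0, -0.03], "angular": [0, 0, 0]},
    {"xyz": [0, 0, -0.08], "angular": [0, 0, 0]},
    {"xyz": [0, -0.02, -0.125], "angular": [0, 0, 0]},
    {"xyz": [-0.02, -0.05, -0.16], "angular": [0, 0, 0]},
    {"xyz": [-0.04, -0.09, -0.172], "angular": [0, 0, 0]},
    {"xyz": [-0.06, -0.135, -0.172], "angular": [0, 0, 0]},
    {"xyz": [-0.08, -0.18, -0.172], "angular": [0, 0, 0]},
    {"xyz": [-0.1, -0.225, -0.172], "angular": [0, 0, 0]},
    {"xyz": [-0.12, -0.27, -0.172], "angular": [0, 0, 0]},
    {"xyz": [-0.13, -0.315, -0.172], "angular": [0, 0, 0]},
    {"xyz": [-0.13, -0.33, -0.172], "angular": [0, 0, 0]},
    {"xyz": [-0.13, -0.33, -0.172], "angular": [0, 0, 0]}
  ]
}}

```text
clock: 22.25
position: [0.379, -0.0466, 0.1997]
ee_rot: [0.998, -0.06, 0.0, -0.001]
ft_force: [0.9, -0.1, -0.6]
grip_width: 0.512
grasp_force: 41.0
```

```bash
python3 go.py .3485 .1518 .2 -96.5
```

```text
t 22.25 p [ 0.379  -0.0466  0.1997] ydeg -96.9 q [-0.85 -0.35  0.72  2.12  0.24  1.3  -1.92] F [ 0.9 -0.1 -0.6] grip 0.512 41.0
xyz [-0.0542, -0.1933, 0.0] ang [-0.1, -0.0, -0.4]
xyz [-0.0542, -0.1933, 0.0] ang [-0.1, 0.2, 179.6]
```

{"fn": "carry_out", "kwargs": {
  "motion": [
    {"xyz": [0, 0, 0], "angular": [0, 0, -8]},
    {"xyz": [0, 0, 0], "angular": [0, 0, -16.5]},
    {"xyz": [0, 0, 0], "angular": [0, 0, -25]},
    {"xyz": [0, 0, 0], "angular": [0, 0, -33.5]},
    {"xyz": [0, 0, 0], "angular": [0, 0, -42]},
    {"xyz": [0, 0, 0], "angular": [0, 0, -50.5]},
    {"xyz": [0, 0, 0], "angular": [0, 0, -59]},
    {"xyz": [0, 0, 0], "angular": [0, 0, -67.5]},
    {"xyz": [0, 0, 0], "angular": [0, 0, -76]},
    {"xyz": [0, 0, 0], "angular": [0, 0, -84]},
    {"xyz": [0, 0, 0], "angular": [0, 0, -90]},
    {"xyz": [0, 0, 0], "angular": [0, 0, -90]}
  ]
}}

```text
clock: 23.45
position: [0.3799, -0.0496, 0.1994]
ee_rot: [0.749, 0.663, 0.0, -0.0]
ft_force: [-0.5, 1.4, -0.5]
grip_width: 0.509
grasp_force: 41.2
```

```bash
python3 go.py .3485 .1518 .2 83.5
```

```text
t 23.45 p [ 0.3799 -0.0496  0.1994] ydeg -7.0 q [-1.09 -0.48  0.88  2.12  0.37  1.35 -0.47] F [-0.5  1.4 -0.5] grip 0.509 41.2
xyz [0.1961, -0.0556, -0.0004] ang [0.0, -0.1, -90.5]
xyz [0.1961, -0.0556, -0.0004] ang [-0.1, -0.0, 89.5]
```

{"fn": "carry_out", "kwargs": {
  "motion": [
    {"xyz": [0, 0.01, 0.02], "angular": [0, 0, 0]},
    {"xyz": [0, 0.015, 0.05], "angular": [0, 0, 0]},
    {"xyz": [0.01, 0.015, 0.08], "angular": [0, 0, -8]},
    {"xyz": [0.02, 0.015, 0.088], "angular": [0, 0, -16]},
    {"xyz": [0.02, 0.015, 0.088], "angular": [0, 0, -24]},
    {"xyz": [0.02, 0.015, 0.088], "angular": [0, 0, -24]}
  ]
}}

```text
clock: 24.05
position: [0.3972, -0.0312, 0.1113]
ee_rot: [0.595, 0.804, 0.0, -0.0]
ft_force: [0.0, 0.4, -0.2]
grip_width: 0.508
grasp_force: 41.2
```

```bash
python3 go.py .388 .05 .111 83.5 .3655 .1498 .111 83.5
```

```text
t 24.05 p [ 0.3972 -0.0312  0.1113] ydeg 16.9 q [-1.34 -0.4   1.17  2.21  0.4   1.13 -0.08] F [ 0.   0.4 -0.2] grip 0.508 41.2
xyz [0.0803, 0.0149, 0.0003] ang [0.0, -0.1, -66.6]
xyz [0.0803, 0.0149, 0.0003] ang [-0.1, -0.0, 113.4]
xyz [0.1824, 0.0224, 0.0004] ang [0.0, -0.1, -66.6]
xyz [0.1824, 0.0224, 0.0004] ang [-0.1, -0.0, 113.4]
```

{"fn": "carry_out", "kwargs": {
  "motion": [
    {"xyz": [0, 0, 0], "angular": [0, 0, 8]},
    {"xyz": [0, 0, 0], "angular": [0, 0, 16]},
    {"xyz": [0, 0, 0], "angular": [0, 0, 24]},
    {"xyz": [0, 0, 0], "angular": [0, 0, 32]},
    {"xyz": [0, 0, 0], "angular": [0, 0, 40]},
    {"xyz": [0, 0, 0], "angular": [0, 0, 48]},
    {"xyz": [0, 0, 0], "angular": [0, 0, 56]},
    {"xyz": [0, 0, 0], "angular": [0, 0, 64]},
    {"xyz": [0, 0, 0], "angular": [0, 0, 72]},
    {"xyz": [0, 0, 0], "angular": [0, 0, 80]},
    {"xyz": [0, 0, 0], "angular": [0, 0, 88]},
    {"xyz": [0, 0, 0], "angular": [0, 0, 96]}
  ]
}}

```text
clock: 25.25
position: [0.3976, -0.0317, 0.1116]
ee_rot: [0.996, 0.089, 0.0, -0.0]
ft_force: [0.0, 0.1, -0.4]
grip_width: 0.507
grasp_force: 40.9
```

```bash
python3 go.py .388 .05 .111 -80 .3655 .1498 .111 -85
```

```text
t 25.25 p [ 0.3976 -0.0317  0.1116] ydeg -79.8 q [-0.99 -0.18  0.92  2.2   0.16  1.05 -1.56] F [ 0.   0.1 -0.4] grip 0.507 40.9
xyz [0.005, -0.0821, 0.0006] ang [-0.0, -0.0, 0.2]
xyz [0.005, -0.0821, 0.0006] ang [0.0, -0.0, -179.8]
xyz [0.0005, -0.1843, 0.0007] ang [-0.0, -0.0, 5.2]
xyz [0.0005, -0.1843, 0.0007] ang [0.0, -0.0, -174.8]
```

{"fn": "carry_out", "kwargs": {
  "motion": [
    {"xyz": [-0.008, -0.03, 0], "angular": [0, 0, 0]},
    {"xyz": [-0.014, -0.06, 0], "angular": [0, 0, 0]},
    {"xyz": [-0.021, -0.087, 0], "angular": [0, 0, 2]},
    {"xyz": [-0.017, -0.11, 0], "angular": [0, 0, 4]},
    {"xyz": [-0.012, -0.135, 0], "angular": [0, 0, 5]},
    {"xyz": [-0.006, -0.16, 0], "angular": [0, 0, 5]},
    {"xyz": [0, -0.184, 0], "angular": [0, 0, 5]},
    {"xyz": [0, -0.184, 0], "angular": [0, 0, 5]},
    {"xyz": [0, -0.184, 0], "angular": [0, 0, 5]}
  ]
}}

```text
clock: 26.15
position: [0.3625, 0.149, 0.1114]
ee_rot: [0.999, 0.05, -0.0, 0.0]
ft_force: [0.1, -0.4, -1.4]
grip_width: 0.509
grasp_force: 41.1
```

```bash
python3 go.py .3655 .1498 .111 -85 .4081 .1449 .109 -85; python3 - <<'E'
from h import *
s=camera("side");t=camera("top")
a=cv2.resize(s["img"][140:240,230:330,::-1],(400,400),interpolation=cv2.INTER_CUBIC)
b=cv2.resize(t["img"][165:265,230:330,::-1],(400,400),interpolation=cv2.INTER_CUBIC)
cv2.imwrite("pics/f.png",np.hstack([a,b]))
E
```

```text
t 26.15 p [0.3625 0.149  0.1114] ydeg -84.3 q [-1.13 -0.13  0.6   2.21  0.08  1.04 -2.05] F [ 0.1 -0.4 -1.4] grip 0.509 41.1
xyz [0.003, -0.0005, 0.0004] ang [0.0, 0.0, 0.7]
xyz [0.003, -0.0005, 0.0004] ang [-0.0, 0.0, -179.3]
xyz [0.0449, 0.0086, 0.0024] ang [0.0, 0.0, 0.7]
xyz [0.0449, 0.0086, 0.0024] ang [-0.0, 0.0, -179.3]
```

View pics/f.png

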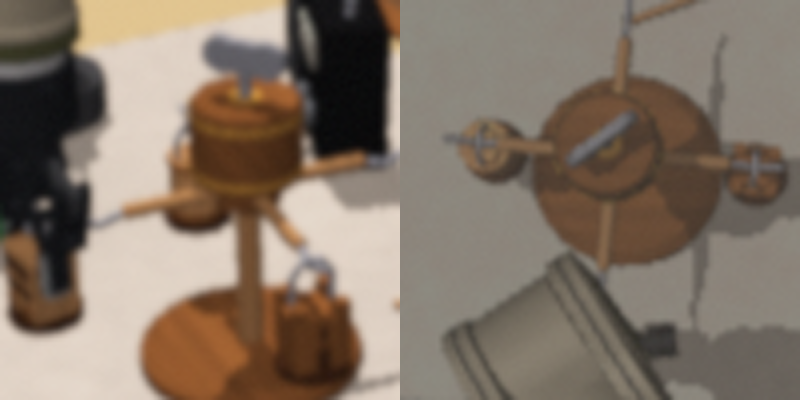

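{"fn": "carry_out", "kwargs": {
  "motion": [
    {"xyz": [0.012, 0.002, 0], "angular": [0, 0, 0]},
    {"xyz": [0.024, 0.0045, 0], "angular": [0, 0, 0]},
    {"xyz": [0.034, 0.0065, 0.001], "angular": [0, 0, 0]},
    {"xyz": [0.043, 0.008, 0.003], "angular": [0, 0, 0]},
    {"xyz": [0.043, 0.008, 0.003], "angular": [0, 0, 0]},
    {"xyz": [0.043, 0.008, 0.003], "angular": [0, 0, 0]}
  ]
}}

```text
clock: 26.85
position: [0.4058, 0.1452, 0.1083]
ee_rot: [0.999, 0.051, -0.0, 0.0]
ft_force: [-0.1, -0.0, -0.7]
grip_width: 0.51
grasp_force: 41.1
```

```bash
python3 go.py .4081 .1449 .0955 -85
```

```text
t 26.85 p [0.4058 0.1452 0.1083] ydeg -84.1 q [-1.11 -0.01  0.67  2.12  0.01  1.02 -1.91] F [-0.1 -0.  -0.7] grip 0.51 41.1
xyz [0.0023, 0.0006, 0.0128] ang [0.0, 0.0, 0.9]
xyz [0.0023, 0.0006, 0.0128] ang [-0.1, 0.0, -179.1]
```

{"fn": "carry_out", "kwargs": {
  "motion": [
    {"xyz": [0.001, 0, 0.004], "angular": [0, 0, 0]},
    {"xyz": [0.002, 0, 0.008], "angular": [0, 0, 0]},
    {"xyz": [0.002, 0, 0.012], "angular": [0, 0, 0]},
    {"xyz": [0.002, 0, 0.013], "angular": [0, 0, 0]},
    {"xyz": [0.002, 0, 0.013], "angular": [0, 0, 0]}
  ]
}}

```text
clock: 27.35
position: [0.4078, 0.1458, 0.0953]
ee_rot: [0.999, 0.052, -0.0, 0.0]
ft_force: [0.2, 0.7, -0.8]
grip_width: 0.509
grasp_force: 41.1
```

{"fn": "carry_out", "kwargs": {
  "hand": 1,
  "motion": [
    {"xyz": [0, 0, 0], "angular": [0, 0, 0]},
    {"xyz": [0, 0, 0], "angular": [0, 0, 0]},
    {"xyz": [0, 0, 0], "angular": [0, 0, 0]},
    {"xyz": [0, 0, 0], "angular": [0, 0, 0]},
    {"xyz": [0, 0, 0], "angular": [0, 0, 0]},
    {"xyz": [0, 0, 0], "angular": [0, 0, 0]}
  ]
}}

```text
clock: 27.95
position: [0.4081, 0.1459, 0.0956]
ee_rot: [0.999, 0.052, 0.0, -0.0]
ft_force: [0.6, 0.1, 1.4]
grip_width: 0.996
grasp_force: 0.0
```

{"fn": "carry_out", "kwargs": {
  "motion": [
    {"xyz": [0, 0, -0.03], "angular": [0, 0, 0]},
    {"xyz": [0, 0, -0.07], "angular": [0, 0, 0]},
    {"xyz": [0, 0, -0.115], "angular": [0, 0, 0]},
    {"xyz": [0, 0, -0.16], "angular": [0, 0, 0]},
    {"xyz": [0, 0.02, -0.19], "angular": [0, 0, 0]},
    {"xyz": [0, 0.06, -0.2], "angular": [0, 0, 0]},
    {"xyz": [0, 0.11, -0.2], "angular": [0, 0, 0]},
    {"xyz": [0.02, 0.16, -0.2], "angular": [0, 0, 0]},
    {"xyz": [0.04, 0.2, -0.2], "angular": [0, 0, 0]},
    {"xyz": [0.07, 0.24, -0.2], "angular": [0, 0, 0]},
    {"xyz": [0.07, 0.24, -0.2], "angular": [0, 0, 0]},
    {"xyz": [0.07, 0.24, -0.2], "angular": [0, 0, 0]}
  ]
}}

```text
clock: 29.15
position: [0.5029, -0.087, 0.2953]
ee_rot: [0.999, 0.05, -0.001, 0.002]
ft_force: [-0.1, 0.5, 0.7]
grip_width: 1.002
grasp_force: 0.0
```

```bash
python3 chk.py; python3 go.py .586 -.237 .15 49.3
```

```text
tower score 0.855 shift 33 25
bell score 1.0 shift 0 0
bus score 0.782 shift -16 -22
t 29.2 p [ 0.5024 -0.0857  0.2952] ydeg -84.1 q [-1.02  0.02  1.13  1.7  -0.02  1.43 -1.35] F [-0.5  0.1 -0.9] grip 1.001 0.0
xyz [0.0678, 0.1589, 0.1454] ang [-0.0, 0.1, -133.4]
xyz [0.0678, 0.1589, 0.1454] ang [0.1, 0.0, 46.6]
```

{"fn": "carry_out", "kwargs": {
  "motion": [
    {"xyz": [0.017, 0.04, 0.01], "angular": [0, 0, 7]},
    {"xyz": [0.034, 0.08, 0.03], "angular": [0, 0, 14]},
    {"xyz": [0.051, 0.12, 0.06], "angular": [0, 0, 21]},
    {"xyz": [0.066, 0.158, 0.09], "angular": [0, 0, 26]},
    {"xyz": [0.066, 0.158, 0.13], "angular": [0, 0, 26]},
    {"xyz": [0.066, 0.158, 0.145], "angular": [0, 0, 26]},
    {"xyz": [0.066, 0.158, 0.145], "angular": [0, 0, 26]},
    {"xyz": [0.066, 0.158, 0.145], "angular": [0, 0, 26]}
  ]
}}

```text
clock: 30.0
position: [0.5854, -0.2342, 0.1525]
ee_rot: [0.985, -0.173, 0.001, -0.001]
ft_force: [-0.1, -0.1, 1.1]
grip_width: 0.998
grasp_force: 0.0
```

```bash
python3 go.py .586 -.237 .025 -110;
```

```text
t 30.0 p [ 0.5854 -0.2342  0.1525] ydeg -109.9 q [-0.44  0.61  1.07  1.59 -0.55  1.28 -1.2 ] F [-0.1 -0.1  1.1] grip 0.998 0.0
xyz [0.0013, 0.0026, 0.1275] ang [-0.1, -0.1, 0.1]
xyz [0.0013, 0.0026, 0.1275] ang [0.1, -0.2, -179.9]
```

{"fn": "carry_out", "kwargs": {
  "motion": [
    {"xyz": [0.001, 0.002, 0.04], "angular": [0, 0, 0]},
    {"xyz": [0.001, 0.002, 0.08], "angular": [0, 0, 0]},
    {"xyz": [0.001, 0.002, 0.11], "angular": [0, 0, 0]},
    {"xyz": [0.001, 0.002, 0.125], "angular": [0, 0, 0]},
    {"xyz": [0.001, 0.002, 0.125], "angular": [0, 0, 0]},
    {"xyz": [0.001, 0.002, 0.125], "angular": [0, 0, 0]}
  ]
}}

```text
clock: 30.6
position: [0.5861, -0.2381, 0.0278]
ee_rot: [0.985, -0.174, 0.001, -0.0]
ft_force: [0.2, -0.8, -0.3]
grip_width: 1.002
grasp_force: 0.0
```

{"fn": "carry_out", "kwargs": {
  "hand": 0,
  "motion": [
    {"xyz": [0, 0, 0], "angular": [0, 0, 0]},
    {"xyz": [0, 0, 0], "angular": [0, 0, 0]},
    {"xyz": [0, 0, 0], "angular": [0, 0, 0]},
    {"xyz": [0, 0, 0], "angular": [0, 0, 0]},
    {"xyz": [0, 0, 0], "angular": [0, 0, 0]},
    {"xyz": [0, 0, 0], "angular": [0, 0, 0]},
    {"xyz": [0, 0, 0], "angular": [0, 0, 0]}
  ]
}}

```text
clock: 31.3
position: [0.5854, -0.2381, 0.0267]
ee_rot: [0.985, -0.174, 0.001, -0.0]
ft_force: [-2.8, 2.2, 9.5]
grip_width: 0.476
grasp_force: 39.9
```

```bash
python3 go.py .64 -.02 .2 -76 .7191 .1097 .111 -76 .6367 .1191 .108 -76
```

```text
t 31.3 p [ 0.5854 -0.2381  0.0267] ydeg -110.0 q [-0.37  0.74  0.95  1.68 -0.67  1.08 -1.13] F [-2.8  2.2  9.5] grip 0.476 39.9
xyz [-0.0232, -0.2237, -0.1731] ang [-0.0, -0.1, -34.0]
xyz [-0.0232, -0.2237, -0.1731] ang [-0.1, 0.0, 146.0]
xyz [0.0065, -0.3726, -0.0839] ang [-0.0, -0.1, -34.0]
xyz [0.0065, -0.3726, -0.0839] ang [-0.1, 0.0, 146.0]
xyz [-0.0741, -0.3532, -0.081] ang [-0.0, -0.1, -34.0]
xyz [-0.0741, -0.3532, -0.081] ang [-0.1, 0.0, 146.0]
```

{"fn": "carry_out", "kwargs": {
  "motion": [
    {"xyz": [0, 0, -0.03], "angular": [0, 0, 0]},
    {"xyz": [0, 0, -0.075], "angular": [0, 0, 0]},
    {"xyz": [0, -0.01, -0.12], "angular": [0, 0, 0]},
    {"xyz": [0.001, -0.05, -0.12], "angular": [0, 0, -5]},
    {"xyz": [0.002, -0.095, -0.12], "angular": [0, 0, -10]},
    {"xyz": [0.003, -0.14, -0.12], "angular": [0, 0, -15]},
    {"xyz": [0.004, -0.185, -0.12], "angular": [0, 0, -20]},
    {"xyz": [0.005, -0.23, -0.12], "angular": [0, 0, -25]},
    {"xyz": [0.006, -0.275, -0.12], "angular": [0, 0, -30]},
    {"xyz": [0.0065, -0.32, -0.12], "angular": [0, 0, -34]},
    {"xyz": [0.0065, -0.36, -0.1], "angular": [0, 0, -34]},
    {"xyz": [0.0065, -0.3726, -0.085], "angular": [0, 0, -34]}
  ]
}}

```text
clock: 32.5
position: [0.7192, 0.1163, 0.1091]
ee_rot: [0.992, 0.125, 0.0, -0.001]
ft_force: [-0.6, 0.7, -1.6]
grip_width: 0.475
grasp_force: 41.1
```

{"fn": "carry_out", "kwargs": {
  "motion": [
    {"xyz": [0, 0, 0], "angular": [0, 0, 0]},
    {"xyz": [0, 0, 0], "angular": [0, 0, 0]}
  ]
}}

```text
clock: 32.7
position: [0.7184, 0.1077, 0.1107]
ee_rot: [0.993, 0.121, -0.0, 0.001]
ft_force: [0.3, -1.5, -0.5]
grip_width: 0.472
grasp_force: 41.1
```

```bash
python3 go.py  .6367 .1191 .109 -76;python3 - <<'E'
from h import *
s=camera("side");t=camera("top")
a=cv2.resize(s["img"][130:230,250:350,::-1],(400,400),interpolation=cv2.INTER_CUBIC)
b=cv2.resize(t["img"][135:235,230:330,::-1],(400,400),interpolation=cv2.INTER_CUBIC)
cv2.imwrite("pics/g.png",np.hstack([a,b]))
E
```

```text
t 32.7 p [0.7184 0.1077 0.1107] ydeg -76.1 q [-0.72  0.78  0.84  1.32 -0.57  1.29 -1.2 ] F [ 0.3 -1.5 -0.5] grip 0.472 41.1
xyz [-0.0766, -0.0307, 0.0017] ang [0.1, 0.0, -0.1]
xyz [-0.0766, -0.0307, 0.0017] ang [0.1, -0.1, 179.9]
```

View pics/g.png

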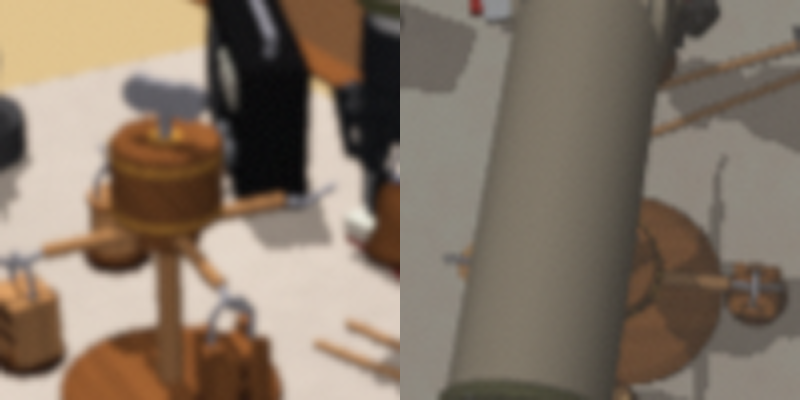

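{"fn": "carry_out", "kwargs": {
  "motion": [
    {"xyz": [-0.018, -0.006, 0], "angular": [0, 0, 0]},
    {"xyz": [-0.036, -0.0125, 0], "angular": [0, 0, 0]},
    {"xyz": [-0.052, -0.019, 0], "angular": [0, 0, 0]},
    {"xyz": [-0.065, -0.025, 0], "angular": [0, 0, 0]},
    {"xyz": [-0.076, -0.029, 0.002], "angular": [0, 0, 0]},
    {"xyz": [-0.076, -0.029, 0.002], "angular": [0, 0, 0]},
    {"xyz": [-0.076, -0.029, 0.002], "angular": [0, 0, 0]}
  ]
}}

```text
clock: 33.5
position: [0.6384, 0.1186, 0.1096]
ee_rot: [0.993, 0.121, 0.001, -0.0]
ft_force: [-0.3, -0.2, -0.1]
grip_width: 0.474
grasp_force: 41.7
```

```bash
python3 go.py  .6367 .1191 .094 -76
```

```text
t 33.5 p [0.6384 0.1186 0.1096] ydeg -76.1 q [-0.88  0.62  0.89  1.57 -0.51  1.19 -1.22] F [-0.3 -0.2 -0.1] grip 0.474 41.7
xyz [-0.0016, -0.0009, 0.0156] ang [-0.0, -0.1, -0.1]
xyz [-0.0016, -0.0009, 0.0156] ang [-0.1, 0.0, 179.9]
```

{"fn": "carry_out", "kwargs": {
  "motion": [
    {"xyz": [-0.001, -0.001, 0.005], "angular": [0, 0, 0]},
    {"xyz": [-0.001, -0.001, 0.01], "angular": [0, 0, 0]},
    {"xyz": [-0.001, -0.001, 0.014], "angular": [0, 0, 0]},
    {"xyz": [-0.001, -0.001, 0.015], "angular": [0, 0, 0]},
    {"xyz": [-0.001, -0.001, 0.015], "angular": [0, 0, 0]}
  ]
}}

```text
clock: 34.0
position: [0.6369, 0.1201, 0.0935]
ee_rot: [0.993, 0.121, 0.0, 0.0]
ft_force: [-0.4, 0.5, -0.1]
grip_width: 0.472
grasp_force: 41.8
```

{"fn": "carry_out", "kwargs": {
  "hand": 1,
  "motion": [
    {"xyz": [0, 0, 0], "angular": [0, 0, 0]},
    {"xyz": [0, 0, 0], "angular": [0, 0, 0]},
    {"xyz": [0, 0, 0], "angular": [0, 0, 0]},
    {"xyz": [0, 0, 0], "angular": [0, 0, 0]},
    {"xyz": [0, 0, 0], "angular": [0, 0, 0]},
    {"xyz": [0, 0, 0], "angular": [0, 0, 0]}
  ]
}}

```text
clock: 34.6
position: [0.6367, 0.1203, 0.0936]
ee_rot: [0.993, 0.121, 0.0, -0.0]
ft_force: [1.1, -0.1, 0.4]
grip_width: 0.996
grasp_force: 0.0
```

{"fn": "carry_out", "kwargs": {
  "motion": [
    {"xyz": [0, 0, -0.03], "angular": [0, 0, 0]},
    {"xyz": [0, 0, -0.07], "angular": [0, 0, 0]},
    {"xyz": [0, 0, -0.12], "angular": [0, 0, 0]},
    {"xyz": [0, 0, -0.17], "angular": [0, 0, 0]},
    {"xyz": [0, 0, -0.215], "angular": [0, 0, 0]},
    {"xyz": [0, 0, -0.23], "angular": [0, 0, -8]},
    {"xyz": [0, 0, -0.23], "angular": [0, 0, -16]},
    {"xyz": [0, 0, -0.23], "angular": [0, 0, -24]},
    {"xyz": [0, 0, -0.23], "angular": [0, 0, -32]},
    {"xyz": [0, 0, -0.23], "angular": [0, 0, -40]},
    {"xyz": [0, 0, -0.23], "angular": [0, 0, -48]},
    {"xyz": [0, 0, -0.23], "angular": [0, 0, -48]}
  ]
}}

```text
clock: 35.8
position: [0.6367, 0.1201, 0.3236]
ee_rot: [0.857, 0.516, 0.0, -0.0]
ft_force: [-0.4, 0.1, -1.5]
grip_width: 1.001
grasp_force: 0.0
```

```bash
python3 - <<'E'
from h import *
s=camera("side");t=camera("top")
a=cv2.resize(s["img"][130:230,250:350,::-1],(400,400),interpolation=cv2.INTER_CUBIC)
b=cv2.resize(t["img"][155:235,235:315,::-1],(400,400),interpolation=cv2.INTER_CUBIC)
cv2.imwrite("pics/i.png",np.hstack([a,b]))
E
python3 go.py .523 .132 .32 33.2
```

```text
t 35.9 p [0.6367 0.1202 0.3236] ydeg -28.3 q [-0.81  0.44  0.82  1.27 -0.31  1.56 -0.53] F [-0.  -0.3  0.2] grip 0.999 0.0
xyz [-0.0435, -0.1057, 0.0036] ang [-0.0, -0.0, -61.5]
xyz [-0.0435, -0.1057, 0.0036] ang [-0.0, 0.0, 118.5]
```

View pics/i.png

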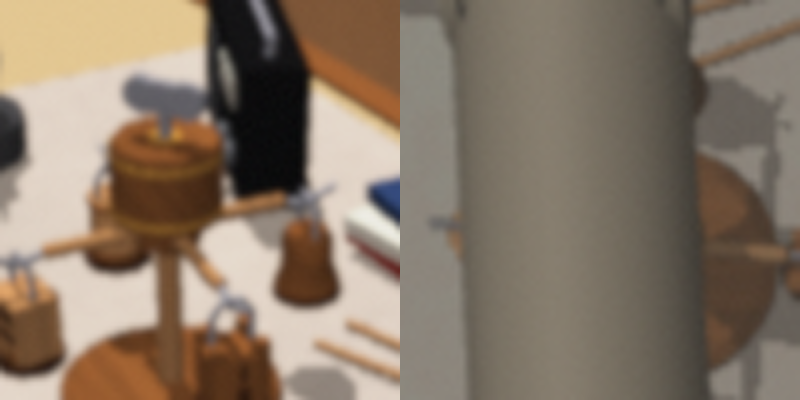

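{"fn": "carry_out", "kwargs": {
  "motion": [
    {"xyz": [-0.01, -0.025, -0.01], "angular": [0, 0, -8]},
    {"xyz": [-0.02, -0.05, -0.01], "angular": [0, 0, -16]},
    {"xyz": [-0.03, -0.075, -0.01], "angular": [0, 0, -24]},
    {"xyz": [-0.04, -0.1, -0.01], "angular": [0, 0, -32]},
    {"xyz": [-0.0435, -0.1055, 0], "angular": [0, 0, -40]},
    {"xyz": [-0.0435, -0.1055, 0], "angular": [0, 0, -48]},
    {"xyz": [-0.0435, -0.1055, 0], "angular": [0, 0, -56]},
    {"xyz": [-0.0435, -0.1055, 0.003], "angular": [0, 0, -61.5]},
    {"xyz": [-0.0435, -0.1055, 0.003], "angular": [0, 0, -61.5]},
    {"xyz": [-0.0435, -0.1055, 0.003], "angular": [0, 0, -61.5]}
  ]
}}

```text
clock: 36.9
position: [0.5231, 0.1314, 0.3205]
ee_rot: [0.476, 0.879, -0.0, -0.0]
ft_force: [-0.2, -0.8, -0.6]
grip_width: 1.002
grasp_force: 0.0
```

```bash
python3 go.py .523 .1317 .237 33.2
```

```text
t 36.9 p [0.5231 0.1314 0.3205] ydeg 33.2 q [-0.97  0.11  0.7   1.57 -0.07  1.48  0.32] F [-0.2 -0.8 -0.6] grip 1.002 0.0
xyz [0.0003, 0.0001, 0.0835] ang [-0.0, -0.0, -0.0]
xyz [0.0003, 0.0001, 0.0835] ang [-0.0, 0.0, 180.0]
```

{"fn": "carry_out", "kwargs": {
  "motion": [
    {"xyz": [0, 0, 0.03], "angular": [0, 0, 0]},
    {"xyz": [0, 0, 0.06], "angular": [0, 0, 0]},
    {"xyz": [0, 0, 0.083], "angular": [0, 0, 0]},
    {"xyz": [0, 0, 0.083], "angular": [0, 0, 0]},
    {"xyz": [0, 0, 0.083], "angular": [0, 0, 0]}
  ]
}}

```text
clock: 37.4
position: [0.5234, 0.1314, 0.2383]
ee_rot: [0.475, 0.88, -0.0, 0.0]
ft_force: [1.3, -0.1, 0.8]
grip_width: 0.999
grasp_force: 0.0
```

{"fn": "carry_out", "kwargs": {
  "hand": 0,
  "grip_force": 80,
  "motion": [
    {"xyz": [0, 0, 0], "angular": [0, 0, 0]},
    {"xyz": [0, 0, 0], "angular": [0, 0, 0]},
    {"xyz": [0, 0, 0], "angular": [0, 0, 0]},
    {"xyz": [0, 0, 0], "angular": [0, 0, 0]},
    {"xyz": [0, 0, 0], "angular": [0, 0, 0]},
    {"xyz": [0, 0, 0], "angular": [0, 0, 0]},
    {"xyz": [0, 0, 0], "angular": [0, 0, 0]},
    {"xyz": [0, 0, 0], "angular": [0, 0, 0]},
    {"xyz": [0, 0, 0], "angular": [0, 0, 0]},
    {"xyz": [0, 0, 0], "angular": [0, 0, 0]}
  ]
}}

```text
clock: 38.4
position: [0.5235, 0.1317, 0.2379]
ee_rot: [0.474, 0.881, 0.001, 0.0]
ft_force: [3.0, 1.9, 4.2]
grip_width: 0.091
grasp_force: 78.5
```

```bash
python3 go.py; python3 -c "
from h import *
print(get_obs()['torque'])"
```

```text
t 38.4 p [0.5235 0.1317 0.2379] ydeg 33.5 q [-0.95  0.15  0.69  1.71 -0.1   1.32  0.34] F [3.  1.9 4.2] grip 0.091 78.5
[ 0.36512091 -0.72478347  0.0851103 ]
```

{"fn": "carry_out", "kwargs": {
  "motion": [
    {"xyz": [0, 0, 0], "angular": [0, 0, 8]},
    {"xyz": [0, 0, 0], "angular": [0, 0, 16]},
    {"xyz": [0, 0, 0], "angular": [0, 0, 24]},
    {"xyz": [0, 0, 0], "angular": [0, 0, 32]},
    {"xyz": [0, 0, 0], "angular": [0, 0, 40]},
    {"xyz": [0, 0, 0], "angular": [0, 0, 48]},
    {"xyz": [0, 0, 0], "angular": [0, 0, 56]},
    {"xyz": [0, 0, 0], "angular": [0, 0, 64]},
    {"xyz": [0, 0, 0], "angular": [0, 0, 72]},
    {"xyz": [0, 0, 0], "angular": [0, 0, 80]},
    {"xyz": [0, 0, 0], "angular": [0, 0, 88]},
    {"xyz": [0, 0, 0], "angular": [0, 0, 88]}
  ]
}}

```text
clock: 39.6
position: [0.5217, 0.1322, 0.2378]
ee_rot: [0.953, 0.302, -0.002, -0.001]
ft_force: [-9.0, 1.4, 12.3]
grip_width: 0.096
grasp_force: 79.7
```

```bash
python3 go.py .523 .1317 .237 -100; python3 -c "
from h import *
print(get_obs()['torque'])"
```

```text
t 39.6 p [0.5217 0.1322 0.2378] ydeg -54.8 q [-1.09  0.16  0.85  1.72 -0.13  1.32 -1.17] F [-9.   1.4 12.3] grip 0.096 79.7
xyz [0.0008, 0.0012, 0.0008] ang [-0.1, 0.2, 45.2]
xyz [0.0008, 0.0012, 0.0008] ang [-0.2, -0.1, -134.8]
[ 0.40086527  1.88554759 -0.106552  ]
```

{"fn": "carry_out", "kwargs": {
  "motion": [
    {"xyz": [0, 0, 0], "angular": [0, 0, 8]},
    {"xyz": [0, 0, 0], "angular": [0, 0, 16]},
    {"xyz": [0, 0, 0], "angular": [0, 0, 24]},
    {"xyz": [0, 0, 0], "angular": [0, 0, 32]},
    {"xyz": [0, 0, 0], "angular": [0, 0, 40]},
    {"xyz": [0, 0, 0], "angular": [0, 0, 48]},
    {"xyz": [0, 0, 0], "angular": [0, 0, 56]},
    {"xyz": [0, 0, 0], "angular": [0, 0, 62]},
    {"xyz": [0, 0, 0], "angular": [0, 0, 68]},
    {"xyz": [0, 0, 0], "angular": [0, 0, 68]}
  ]
}}

```text
clock: 40.6
position: [0.5216, 0.1338, 0.2378]
ee_rot: [0.96, -0.281, -0.002, -0.001]
ft_force: [-9.8, 6.8, 11.7]
grip_width: 0.094
grasp_force: 79.6
```

{"fn": "carry_out", "kwargs": {
  "hand": 1,
  "motion": [
    {"xyz": [0, 0, 0], "angular": [0, 0, 0]},
    {"xyz": [0, 0, 0], "angular": [0, 0, 0]},
    {"xyz": [0, 0, 0], "angular": [0, 0, 0]},
    {"xyz": [0, 0, 0], "angular": [0, 0, 0]},
    {"xyz": [0, 0, 0], "angular": [0, 0, 0]},
    {"xyz": [0, 0, 0], "angular": [0, 0, 0]},
    {"xyz": [0, 0, -0.03], "angular": [0, 0, 0]},
    {"xyz": [0, 0, -0.07], "angular": [0, 0, 0]},
    {"xyz": [0, 0, -0.08], "angular": [0, 0, 0]},
    {"xyz": [0, 0, -0.08], "angular": [0, 0, 0]}
  ]
}}

```text
clock: 41.6
position: [0.5239, 0.1316, 0.3188]
ee_rot: [0.96, -0.28, 0.001, -0.001]
ft_force: [-0.7, -0.6, -0.9]
grip_width: 0.999
grasp_force: 0.0
```

```bash
python3 go.py; python3 - <<'E'
from h import *
t=camera("top")["img"].astype(int);print(np.array(get_obs()["torque"]).round(2))
E
```

```text
t 41.6 p [0.5239 0.1316 0.3188] ydeg -122.5 q [-1.24  0.14  1.02  1.59 -0.12  1.48 -2.35] F [-0.7 -0.6 -0.9] grip 0.999 0.0
[-0.   -0.03  0.04]
```

{"fn": "carry_out", "kwargs": {
  "motion": [
    {"xyz": [0, 0, 0], "angular": [0, 0, -8]},
    {"xyz": [0, 0, 0], "angular": [0, 0, -16]},
    {"xyz": [0, 0, 0], "angular": [0, 0, -24]},
    {"xyz": [0, 0, 0], "angular": [0, 0, -32]},
    {"xyz": [0, 0, 0], "angular": [0, 0, -40]},
    {"xyz": [0, 0, 0], "angular": [0, 0, -48]},
    {"xyz": [0, 0, 0], "angular": [0, 0, -56]},
    {"xyz": [0, 0, 0], "angular": [0, 0, -64]},
    {"xyz": [0, 0, 0], "angular": [0, 0, -72]},
    {"xyz": [0, 0, 0], "angular": [0, 0, -80]},
    {"xyz": [0, 0, 0], "angular": [0, 0, -88]},
    {"xyz": [0, 0, 0], "angular": [0, 0, -94]}
  ]
}}

```text
clock: 42.85
position: [0.5225, 0.1314, 0.3157]
ee_rot: [0.858, 0.513, -0.001, -0.0]
ft_force: [-0.1, -0.4, -0.5]
grip_width: 1.001
grasp_force: 0.0
```

{"fn": "carry_out", "kwargs": {
  "motion": [
    {"xyz": [0, 0, 0], "angular": [0, 0, -8]},
    {"xyz": [0, 0, 0], "angular": [0, 0, -16]},
    {"xyz": [0, 0, 0], "angular": [0, 0, -24]},
    {"xyz": [0, 0, 0], "angular": [0, 0, -32]},
    {"xyz": [0, 0, 0], "angular": [0, 0, -40]},
    {"xyz": [0, 0, 0], "angular": [0, 0, -48]},
    {"xyz": [0, 0, 0], "angular": [0, 0, -56]},
    {"xyz": [0, 0, 0], "angular": [0, 0, -64]},
    {"xyz": [0, 0, 0], "angular": [0, 0, -72]},
    {"xyz": [0, 0, 0], "angular": [0, 0, -80]},
    {"xyz": [0, 0, 0], "angular": [0, 0, -86]},
    {"xyz": [0, 0, 0], "angular": [0, 0, -86]}
  ]
}}

```text
clock: 44.05
position: [0.5226, 0.1314, 0.3159]
ee_rot: [0.279, 0.96, -0.001, -0.001]
ft_force: [-0.6, 0.9, -0.5]
grip_width: 1.003
grasp_force: 0.0
```

```bash
python3 go.py .523 .1317 .237 57.5
```

```text
t 44.05 p [0.5226 0.1314 0.3159] ydeg 57.5 q [-1.    0.11  0.74  1.58 -0.08  1.48  0.75] F [-0.6  0.9 -0.5] grip 1.003 0.0
xyz [-0.0003, 0.0007, 0.0789] ang [-0.1, -0.1, 0.0]
xyz [-0.0003, 0.0007, 0.0789] ang [0.1, -0.2, -180.0]
```

{"fn": "carry_out", "kwargs": {
  "motion": [
    {"xyz": [0, 0, 0.03], "angular": [0, 0, 0]},
    {"xyz": [0, 0, 0.06], "angular": [0, 0, 0]},
    {"xyz": [0, 0, 0.079], "angular": [0, 0, 0]},
    {"xyz": [0, 0, 0.079], "angular": [0, 0, 0]},
    {"xyz": [0, 0, 0.079], "angular": [0, 0, 0]}
  ]
}}

```text
clock: 44.55
position: [0.523, 0.1314, 0.2385]
ee_rot: [0.281, 0.96, -0.0, -0.0]
ft_force: [-0.1, 0.7, 0.6]
grip_width: 1.0
grasp_force: 0.0
```

{"fn": "carry_out", "kwargs": {
  "hand": 0,
  "motion": [
    {"xyz": [0, 0, 0], "angular": [0, 0, 0]},
    {"xyz": [0, 0, 0], "angular": [0, 0, 0]},
    {"xyz": [0, 0, 0], "angular": [0, 0, 0]},
    {"xyz": [0, 0, 0], "angular": [0, 0, 0]},
    {"xyz": [0, 0, 0], "angular": [0, 0, 0]},
    {"xyz": [0, 0, 0], "angular": [0, 0, 0]},
    {"xyz": [0, 0, 0], "angular": [0, 0, 0]},
    {"xyz": [0, 0, 0], "angular": [0, 0, 0]},
    {"xyz": [0, 0, 0], "angular": [0, 0, 0]},
    {"xyz": [0, 0, 0], "angular": [0, 0, 0]}
  ]
}}

```text
clock: 45.55
position: [0.5237, 0.1323, 0.239]
ee_rot: [0.28, 0.96, 0.001, 0.001]
ft_force: [3.8, 3.9, 1.0]
grip_width: 0.092
grasp_force: 78.6
```

{"fn": "carry_out", "kwargs": {
  "motion": [
    {"xyz": [0, 0, 0], "angular": [0, 0, 8]},
    {"xyz": [0, 0, 0], "angular": [0, 0, 16]},
    {"xyz": [0, 0, 0], "angular": [0, 0, 24]},
    {"xyz": [0, 0, 0], "angular": [0, 0, 32]},
    {"xyz": [0, 0, 0], "angular": [0, 0, 40]},
    {"xyz": [0, 0, 0], "angular": [0, 0, 48]},
    {"xyz": [0, 0, 0], "angular": [0, 0, 56]},
    {"xyz": [0, 0, 0], "angular": [0, 0, 64]},
    {"xyz": [0, 0, 0], "angular": [0, 0, 72]},
    {"xyz": [0, 0, 0], "angular": [0, 0, 80]},
    {"xyz": [0, 0, 0], "angular": [0, 0, 88]},
    {"xyz": [0, 0, 0], "angular": [0, 0, 88]}
  ]
}}

```text
clock: 46.75
position: [0.5222, 0.132, 0.2389]
ee_rot: [0.87, 0.494, -0.001, -0.001]
ft_force: [-6.0, 1.7, 8.7]
grip_width: 0.095
grasp_force: 79.7
```

```bash
python3 go.py; python3 -c "
from h import *
print(get_obs()['torque'])"
```

```text
t 46.75 p [0.5222 0.132  0.2389] ydeg -30.8 q [-1.13  0.17  0.9   1.72 -0.14  1.32 -0.74] F [-6.   1.7  8.7] grip 0.095 79.7
[ 0.41891723  1.39845429 -0.0051699 ]
```

{"fn": "carry_out", "kwargs": {
  "motion": [
    {"xyz": [0, 0, 0], "angular": [0, 0, 8]},
    {"xyz": [0, 0, 0], "angular": [0, 0, 16]},
    {"xyz": [0, 0, 0], "angular": [0, 0, 24]},
    {"xyz": [0, 0, 0], "angular": [0, 0, 32]},
    {"xyz": [0, 0, 0], "angular": [0, 0, 40]},
    {"xyz": [0, 0, 0], "angular": [0, 0, 48]},
    {"xyz": [0, 0, 0], "angular": [0, 0, 55]},
    {"xyz": [0, 0, 0], "angular": [0, 0, 62]},
    {"xyz": [0, 0, 0], "angular": [0, 0, 68]},
    {"xyz": [0, 0, 0], "angular": [0, 0, 72]},
    {"xyz": [0, 0, 0], "angular": [0, 0, 72]}
  ]
}}

```text
clock: 47.85
position: [0.5218, 0.1333, 0.2389]
ee_rot: [0.994, -0.11, -0.002, -0.001]
ft_force: [-9.4, 5.6, 10.0]
grip_width: 0.09
grasp_force: 80.0
```

```bash
python3 go.py; python3 -c "
from h import *
print(get_obs()['torque'],get_obs()['tau'][6])"
```

```text
t 47.85 p [0.5218 0.1333 0.2389] ydeg -102.6 q [-1.27  0.21  1.08  1.72 -0.2   1.33 -1.94] F [-9.4  5.6 10. ] grip 0.09 80.0
[ 1.16184784  1.97239899 -0.03581955] -1.0755492746829987
```

{"fn": "carry_out", "kwargs": {
  "motion": [
    {"xyz": [0, 0, 0], "angular": [0, 0, 3]},
    {"xyz": [0, 0, 0], "angular": [0, 0, 6]},
    {"xyz": [0, 0, 0], "angular": [0, 0, 9]},
    {"xyz": [0, 0, 0], "angular": [0, 0, 10]},
    {"xyz": [0, 0, 0], "angular": [0, 0, 10]}
  ]
}}

```text
clock: 48.35
position: [0.5218, 0.1335, 0.2389]
ee_rot: [0.981, -0.195, -0.002, -0.001]
ft_force: [-10.1, 6.5, 9.4]
grip_width: 0.09
grasp_force: 80.0
```

```bash
python3 go.py; python3 -c "
from h import *
print(get_obs()['torque'],get_obs()['tau'][6])"
```

```text
t 48.35 p [0.5218 0.1335 0.2389] ydeg -112.5 q [-1.3   0.22  1.12  1.72 -0.21  1.33 -2.1 ] F [-10.1   6.5   9.4] grip 0.09 80.0
[1.34350995 1.80134428 0.09282933] -0.3829421382397413
```

{"fn": "carry_out", "kwargs": {
  "motion": [
    {"xyz": [0, 0, 0], "angular": [0, 0, 3]},
    {"xyz": [0, 0, 0], "angular": [0, 0, 6]},
    {"xyz": [0, 0, 0], "angular": [0, 0, 9]},
    {"xyz": [0, 0, 0], "angular": [0, 0, 10]},
    {"xyz": [0, 0, 0], "angular": [0, 0, 10]}
  ]
}}

```text
clock: 48.85
position: [0.5219, 0.1335, 0.239]
ee_rot: [0.961, -0.278, -0.001, -0.0]
ft_force: [-9.5, 4.3, 10.5]
grip_width: 0.09
grasp_force: 128.2
```

```bash
python3 go.py; python3 -c "
from h import *
print(get_obs()['torque'],get_obs()['tau'][6])"
```

```text
t 48.85 p [0.5219 0.1335 0.239 ] ydeg -122.2 q [-1.32  0.23  1.15  1.72 -0.22  1.33 -2.26] F [-9.5  4.3 10.5] grip 0.09 128.2
[0.76864058 1.81822919 2.62288686] -2.896198332309723
```

{"fn": "carry_out", "kwargs": {
  "motion": [
    {"xyz": [0, 0, 0], "angular": [0, 0, -2]},
    {"xyz": [0, 0, 0], "angular": [0, 0, -4]},
    {"xyz": [0, 0, 0], "angular": [0, 0, -4]}
  ]
}}

```text
clock: 49.15
position: [0.5219, 0.1335, 0.2389]
ee_rot: [0.97, -0.244, -0.002, -0.001]
ft_force: [-8.7, 5.4, 10.0]
grip_width: 0.088
grasp_force: 92.9
```

```bash
python3 go.py; python3 -c "
from h import *
print(get_obs()['torque'],get_obs()['tau'][6])"
```

```text
t 49.15 p [0.5219 0.1335 0.2389] ydeg -118.2 q [-1.31  0.23  1.14  1.72 -0.22  1.33 -2.2 ] F [-8.7  5.4 10. ] grip 0.088 92.9
[1.03884919 1.67137022 1.54190427] -0.9467479214072227
```

{"fn": "carry_out", "kwargs": {
  "hand": 1,
  "motion": [
    {"xyz": [0, 0, 0], "angular": [0, 0, 0]},
    {"xyz": [0, 0, 0], "angular": [0, 0, 0]},
    {"xyz": [0, 0, 0], "angular": [0, 0, 0]},
    {"xyz": [0, 0, 0], "angular": [0, 0, 0]},
    {"xyz": [0, 0, 0], "angular": [0, 0, 0]},
    {"xyz": [0, 0, 0], "angular": [0, 0, 0]},
    {"xyz": [0, 0, -0.03], "angular": [0, 0, 0]},
    {"xyz": [0, 0, -0.07], "angular": [0, 0, 0]},
    {"xyz": [0, 0, -0.09], "angular": [0, 0, 0]},
    {"xyz": [0, 0, -0.09], "angular": [0, 0, 0]}
  ]
}}

```text
clock: 50.15
position: [0.5244, 0.1315, 0.3311]
ee_rot: [0.969, -0.247, 0.002, -0.001]
ft_force: [0.1, -0.3, -0.9]
grip_width: 0.999
grasp_force: 0.0
```

{"fn": "carry_out", "kwargs": {
  "motion": [
    {"xyz": [0, 0.04, 0], "angular": [0, 0, 0]},
    {"xyz": [0, 0.08, 0], "angular": [0, 0, 0]},
    {"xyz": [0, 0.12, 0], "angular": [0, 0, 0]},
    {"xyz": [0, 0.16, 0], "angular": [0, 0, 0]},
    {"xyz": [0, 0.2, 0], "angular": [0, 0, 0]},
    {"xyz": [0, 0.24, 0], "angular": [0, 0, 0]},
    {"xyz": [0, 0.24, 0], "angular": [0, 0, 0]},
    {"xyz": [0, 0.24, 0], "angular": [0, 0, 0]}
  ]
}}

```text
clock: 50.95
position: [0.4081, -0.0801, 0.328]
ee_rot: [0.969, -0.248, -0.0, -0.001]
ft_force: [0.7, 0.4, -0.0]
grip_width: 1.004
grasp_force: 0.0
```

```bash
python3 go.py; python3 - <<'E'
from h import *
c=camera("top");t=c["img"].astype(int)
# grey key pixels within 45 px^2 of the axis on the drum top
u0,v0=proj(c,[.523,.132,.256])[0].astype(int);print(u0,v0)
p=t[v0-14:v0+15,u0-14:u0+15];g=(p[...,0]-p[...,2]<25)
for r in g: print("".join("#" if x else "." for x in r))
E
```

```text
t 50.95 p [ 0.4081 -0.0801  0.328 ] ydeg -118.7 q [-1.13 -0.48  0.89  1.84  0.36  1.62 -2.35] F [ 0.7  0.4 -0. ] grip 1.004 0.0
280 199
############.................
###########..................
########.....................
#######......................
######.......................
#####............###.........
###.............####.........
##..............####.........
##.............####..........
#..............####..........
..............#####..........
..............####...........
.............####............
.............####............
.............####............
............#####............
............#####............
...........####..............
...........####..............
..........#####..............
..........####..............#
.........#####...............
.........####................
.........####................
...........#.............##..
........................###..
.......................##....
.......................#.....
....................##.......
```

```bash
python3 - <<'E'
from h import *
ref=cv2.resize(cv2.imread("pics/i.png")[:,:400],(100,100),interpolation=cv2.INTER_AREA)
im=camera("side")["img"][130:230,250:350,::-1].copy()
for n,(x,y,w,h) in {"drum":(20,42,18,26),"bus":(0,62,17,32),"tower":(48,72,22,27),"bell":(66,46,22,31)}.items():
    m=cv2.matchTemplate(im,ref[y:y+h,x:x+w],cv2.TM_CCOEFF_NORMED);_,s,_,l=cv2.minMaxLoc(m);print(n,round(s,3),l[0]-x,l[1]-y)
E
```

```text
drum 0.998 0 0
bus 1.0 0 0
tower 1.0 0 0
bell 1.0 0 0
```

```bash
python3 -c "
from workcell import *
print(hand_in())"
```

```text
the job is handed in; nothing more can be done
None
```

All four figures present (drum, tower, bus and bell) hang by their bails, each on its own peg. The key was turned to its stop, about 6.57 rad by camera, and the job is handed in; the hand-in gave no verdict. The drum was knocked loose once on a peg tip and fell to the ledge, landed upright, and was picked up and hung again.

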